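# Pack the aroma jars and lock the sample case

### The arm

A 7-joint arm with a two-finger parallel gripper is mounted at the origin on the work surface. World frame = base frame: x ahead of the robot, y to its left, z up, the work surface at z = 0. Lengths are in m, angles in degrees, forces in N, time in s.
With the tool pointing down it reaches from about 0.4 to 0.85 m from the base axis. Payload 10.4 kg.
Tool frame: the origin (TCP) lies at the very end of the fingers, on their centre line; the grasp point (between the pads) lies 19 mm behind it; z points along the fingers, y is the line along which they close (so a half turn about z gives the same grasp; the last joint's range is limited). The gripper opens to 87 mm and grips with 3 to 60 N. Pads are 19 mm wide; open, the fingers measure 117 mm over their backs; the gripper's body (75 mm by 190 mm) begins 51 mm behind the grasp point.
Start: joints at [67.059, 19.034, -3.707, 83.658, 1.238, 77.344, -5.071], TCP at [0.231, -0.581, 0.223] pointing down, gripper open.
Joint ranges: [-148.97, 148.97], [-28.65, 121.19], [-84.17, 76.75], [9.2, 138.47], [-72.65, 252.65], [3.7, 117.97], [-149.18, 149.18]. Speed limits (degrees/s): [127.2, 127.2, 159.86, 159.86, 180, 180, 180].

### API

Orientations are given as a 3x3 rotation matrix whose columns are the frame's x, y, z axes.
In Python, from cell import bot gives the robot as it stands.
- The arm moves only by the tool jog_arm, never from a script. Its argument "deltas" is one flat list of numbers, 5 for each row, row after row: the finger opening in mm, from 0 to 87, then the shift along the world's x, y, z in mm, then the turn about the world's z in degrees. A call has exactly 8 rows; each row shifts and turns the commanded pose from where the row before left it; what a row does not reach is not made up. A row lasts 1/12 s, in which the tool goes at most 41.7 mm and 7.16 degrees, less where a joint would pass 70% of its speed; a pose out of reach is approached as far as the arm can. A call with a gripper value outside its range is refused whole. The fingers move at their own pace and stop on an object; "squeeze" is the grip in N (left out, the last holds). Time passes only in rows, so rows that do not move let the fingers close, or fill a call up. It gives the time, the measured TCP pose, the force, the opening and the grip force at its end, in the units of the state.
- bot.state(): the state, without advancing time (a new reading comes with each control period).
- bot.camera(name): name is "scene" or "top" or "wrist"; returns a dict with "image" (420x560x3 uint8, blue, green, red), "camera_matrix" (3x3 intrinsics, pixels), "k1" (the pictures are not rectified: a ray, as slopes to the right and down, at radius r is drawn at 1 + k1 r^2 times it, then the intrinsics apply), "rvec" (rotation vector, rad) and "tvec" (3), from world to camera coordinates, as OpenCV has them; the wrist camera has in their place "tool_from_camera" (4x4, takes a point from camera to tool coordinates, whose origin is the TCP and whose axes are the flange's). Camera axes: x right, y down, z forward; pixel columns grow to the right and rows downward; lengths in m; the calibration is good to about 2 mm. A picture is of the moment at which its call begins: read the wrist's pose just before it. There is no depth.
- bot.sign_off(): hands the job in; it is judged then, once.
The state is a dict: "time": time; "joints": joint angles; "qvel": joint speeds; "effort": joint torques, N m; "position": TCP position; "orientation": TCP orientation; "contact_force": force on the tool from outside, world axes, zero at the start; "torque": the same for the moment, N m; "width": finger opening in m; "finger_force": force on a finger pad.
Only numpy, scipy, OpenCV 4.12 (cv2) and the standard library are available. Lean on these libraries where they do the work, as an engineer would, in place of code of your own. Each camera call takes 0.05 s, during which the arm holds its last target. There are 200 camera calls.

### The job

The tasting is over: stand every aroma jar from the tasting mat upright inside the grey sample case, then fold the case shut in order: first the two narrow end flaps (near and far side), then the plain long flap, then the long flap with the lock, each pressed fully flat. Last, lock it: turn the orange knob slowly clockwise until you feel the torque dip where the hidden notch catches and the red pin drops, and leave it caught there. Do not disturb the decanter, glasses, tumbler and water bottle.

Things in the scene. Friction and masses are not known exactly. Their poses are not given: they have to be found in the camera images.
- case: open-topped grey sample case, fixed to the table, outside 180 (x) by 260 (y) by 100 mm high, walls and floor 6 mm, with four blue flaps around its rim; origin at the centre of its underside, x points away from the robot at yaw 0, y to the robot's left, z up
- jar_a: amber glass aroma jar with black cap and a red stripe on its label, upright cylinder 58 mm in diameter (cap 57 mm) and 72 mm high, about 0.2 kg, bottom-heavy; origin at the centre of its underside, z up. Absent in some starts
- jar_b: amber glass aroma jar with black cap and a yellow stripe on its label, upright cylinder 58 mm in diameter (cap 57 mm) and 72 mm high, about 0.2 kg, bottom-heavy; origin at the centre of its underside, z up. Absent in some starts
- jar_c: amber glass aroma jar with black cap and a green stripe on its label, upright cylinder 58 mm in diameter (cap 57 mm) and 72 mm high, about 0.2 kg, bottom-heavy; origin at the centre of its underside, z up. Absent in some starts
- jar_d: amber glass aroma jar with black cap and a white stripe on its label, upright cylinder 58 mm in diameter (cap 57 mm) and 72 mm high, about 0.2 kg, bottom-heavy; origin at the centre of its underside, z up. Absent in some starts
- flap_near (a joint): angle of the narrow end flap on the side facing the robot (-x) (rad): 0 = lying flat, shut; 1.57 = upright; starts leaning outwards at 1.80 to 2.05. Hinge line along the case's y axis, at x -90 y 0 z 100 mm in the case's frame; panel 60 mm from hinge to free edge, 236 mm wide, 3 mm thick, swings up and inwards over the case. Stiff hinge: stays where left; about 1 N at the free edge moves it, e.g. pushed from outside with closed fingers
- flap_near_edge (a point): middle of the free edge of the near end flap
- flap_far (a joint): angle of the narrow end flap on the side away from the robot (+x) (rad): 0 = lying flat, shut; 1.57 = upright; starts leaning outwards at 1.80 to 2.05. Hinge line along the case's y axis, at x 90 y 0 z 100 mm in the case's frame; panel 60 mm from hinge to free edge, 236 mm wide, 3 mm thick, swings up and inwards over the case. Stiff hinge: stays where left; about 1 N at the free edge moves it, e.g. pushed from outside with closed fingers
- flap_far_edge (a point): middle of the free edge of the far end flap
- flap_inner (a joint): angle of the plain long flap on the -y side (rad): 0 = lying flat, shut; 1.57 = upright; starts leaning outwards at 1.70 to 1.95. Hinge line along the case's x axis, at x 0 y -130 z 104 mm in the case's frame; panel 115 mm from hinge to free edge, 176 mm wide, 3 mm thick, swings up and inwards over the case. Stiff hinge: stays where left; about 1 N at the free edge moves it, e.g. pushed from outside with closed fingers
- flap_inner_edge (a point): middle of the free edge of the plain long flap
- flap_outer (a joint): angle of the long flap that carries the lock, on the +y side (rad): 0 = lying flat, shut; 1.57 = upright; starts leaning outwards at 1.65 to 1.85. Hinge line along the case's x axis, at x 0 y 130 z 108 mm in the case's frame; panel 165 mm from hinge to free edge, 180 mm wide, 5 mm thick, swings up and inwards over the case. Stiff hinge: stays where left; about 3 N at the free edge moves it, e.g. pushed from outside with closed fingers
- flap_outer_edge (a point): middle of the free edge of the flap with the lock. The lock's round black housing (88 mm across, 16 mm high) stands on this flap's outer face, centred 115 mm from the hinge; on either side of it a strip of bare panel 46 mm wide is left to push on
- lock_knob (a joint): angle of the orange knob (rad), growing clockwise seen from above with the flap shut; starts at 0 to 0.5, end stop 3.2. Steady drag about 0.06 N m. A hidden notch, elsewhere in each start, lies 0.6 to 2.6 rad clockwise of the start: there the drag dips, the knob is pulled forwards about 0.2 rad and then resists going on with about 0.35 N m; let go in the notch it centres itself
- lock_grip (a point): on the knob's axis at the height to grip: a bar 54 mm long, 14 mm thick, 32 mm high; the point lies 11 mm below its top, 32 mm above the housing's top. x runs along the bar, z along the knob's axis (up when the flap is shut). A hand turns it about 1.5 rad at most, then lets go and takes a new grip
- lock_pin (a joint): height of the lock's sprung red index pin (metres): about 0 while it rides on the plate, about -0.0045 when it has dropped into the hidden notch
- lock_pin_top (a point): top of the red pin (11 mm across), 33 mm from the knob's axis towards the case's +x side; about 6 mm above the housing while riding, about 2 mm when dropped
- decanter: dark round glass decanter, 156 mm across, 211 mm high, origin at the centre of its underside; leave alone
- glass_red: tasting glass with red wine, 68 mm across, 155 mm high, origin under its foot; leave alone
- glass_white: tasting glass with white wine, 68 mm across, 155 mm high, origin under its foot; leave alone
- tumbler: water tumbler, 72 mm across, 90 mm high, origin under it; leave alone
- water: clear water bottle with blue cap, 62 mm across, 200 mm high, origin under it; leave alone
Mind the look-alikes: they are no part of the job. Leave any pink look-alike of the jar_d alone.

How it is judged:
By the outcome, as a careful person would: the job done as asked, in the order asked, and still so for the second after the job is handed in, with the robot touching nothing.
Of jar_a, jar_b, jar_c, jar_d only 2 to 4 are there at a start; the rules pass over those that are not, and their reading is None.
At some moment in a run one of jar_a, jar_b, jar_c, jar_d may be knocked a few centimetres aside while the robot is not near it.
It also fails if it takes over 210 s, if anything falls off the work surface, if the arm or the gripper's body presses on something with over 40 N, if the wrist force passes 120 N, or if a joint passes its speed limit or range.

## Working session

There is one attempt and no reset: what is moved stays moved. The work goes in short steps, Python scripts to look and compute and a tool call to move; the robot and the scene stay as the last step left them, time stands still between calls to the robot, and variables do not carry over. Pictures are saved under pics/ and viewed, at most 14 in all, crops included, and the job is handed in when it is done.

Besides the shell and the picture viewer there is one more tool, called after "Call:" by a JSON object that holds its "api" and its "payload". jog_arm: Moves the arm, as the interface text tells. Its arguments: {"type":"object","properties":{"deltas":{"type":"array","items":{"type":"number"}},"squeeze":{"type":"number"}},"required":["deltas"]}

```bash
ls; mkdir -p pics
python3 - <<'E'
from cell import bot
import cv2,numpy as np
s=bot.state(); print({k:np.round(v,3).tolist() for k,v in s.items()})
for n in("scene","top"):
    c=bot.camera(n); cv2.imwrite(f"pics/{n}0.png",c["image"]); print(n,c["camera_matrix"],c["k1"],c["rvec"],c["tvec"])
E
```

```text
pics
{'time': 0.0, 'joints': [67.06, 19.071, -3.706, 83.709, 1.238, 77.344, -5.07], 'qvel': [-0.066, 0.086, -0.137, 0.02, -0.023, -0.032, -0.052], 'effort': [0.001, -62.325, 0.025, -38.99, -0.061, 0.04, 0.0], 'position': [0.23, -0.581, 0.222], 'orientation': [[0.929, 0.369, -0.001], [0.369, -0.929, 0.001], [-0.0, -0.001, -1.0]], 'contact_force': [-1.144, -0.036, 0.458], 'torque': [0.017, -0.012, 0.044], 'finger_force': 0.0, 'width': 0.087}
scene [[434.8945888    0.         274.80162284]
 [  0.         434.8945888  206.75350667]
 [  0.           0.           1.        ]] -0.11455833181485918 [ 1.84351663  1.90636191 -0.58039173] [-0.07040155 -0.37190507  1.46703947]
top [[471.56899666   0.         275.96782362]
 [  0.         471.56899666 209.73299989]
 [  0.           0.           1.        ]] -0.057199166177632044 [ 2.11755221 -2.16911859  0.13847002] [0.1024728  0.52197624 1.53326979]
```

View pics/scene0.png

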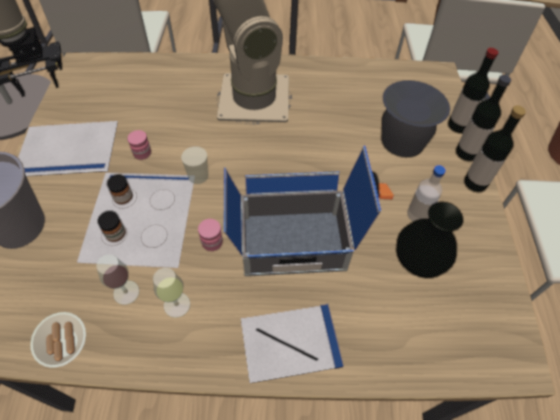

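View pics/top0.png

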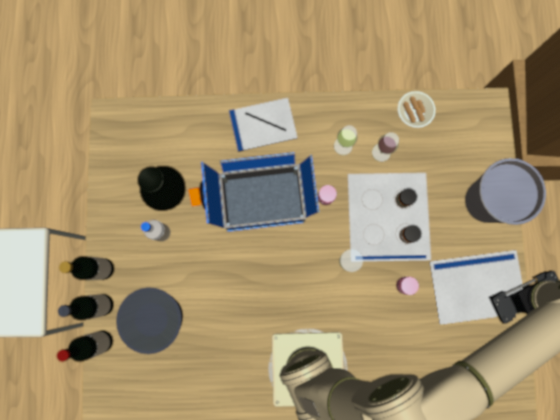

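The scene view shows jars at (120,188) and (110,226) on the mat, pink look-alikes at (140,145) and (210,235), and the case at (295,230). In the top view, the jars are at (406,198) and (411,234), the pink ones at (327,194) and (408,286), and the case is centred near (262,195) with the orange knob at (196,196).

```bash
cat > h.py <<'E'
import cv2,numpy as np
from cell import bot
def ray(c,uv):
    K=c["camera_matrix"]; uv=np.asarray(uv,float)
    d=np.array([(uv[0]-K[0,2])/K[0,0],(uv[1]-K[1,2])/K[1,1]]); u=d.copy()
    for _ in range(15): u=d/(1+c["k1"]*(u@u))
    v=np.array([*u,1.])
    if "rvec" in c:
        R=cv2.Rodrigues(np.asarray(c["rvec"],float))[0]; return -R.T@np.ravel(c["tvec"]),R.T@v
    T=c["T"]; return T[:3,3],T[:3,:3]@v
def onz(c,uv,z):
    o,d=ray(c,uv); return o+d*(z-o[2])/d[2]
def proj(c,p):
    if "rvec" in c: q=cv2.Rodrigues(np.asarray(c["rvec"],float))[0]@np.asarray(p,float)+np.ravel(c["tvec"])
    else: T=c["T"]; q=T[:3,:3].T@(np.asarray(p,float)-T[:3,3])
    u=q[:2]/q[2]; u=u*(1+c["k1"]*(u@u)); K=c["camera_matrix"]
    return np.array([K[0,0]*u[0]+K[0,2],K[1,1]*u[1]+K[1,2]])
def tri(c1,u1,c2,u2):
    o1,d1=ray(c1,u1);o2,d2=ray(c2,u2)
    A=np.stack([d1,-d2],1); t=np.linalg.lstsq(A,o2-o1,rcond=None)[0]
    a=o1+t[0]*d1;b=o2+t[1]*d2; return (a+b)/2,np.linalg.norm(a-b)
def wrist():
    s=bot.state(); c=bot.camera("wrist"); B=np.eye(4);B[:3,:3]=s["orientation"];B[:3,3]=s["position"]
    c["T"]=B@np.asarray(c["tool_from_camera"]); return c
def blobs(mask,mn=30):
    n,l,st,ce=cv2.connectedComponentsWithStats(mask.astype(np.uint8))
    return [(ce[i].round(1).tolist(),st[i].tolist()) for i in range(1,n) if st[i,4]>=mn]
E
python3 - <<'E'
from h import *
t=bot.camera("top");s=bot.camera("scene")
for c,rects in((t,[(380,180,430,250)]),(s,[(90,170,140,245)])):
    for x0,y0,x1,y1 in rects:
        g=c["image"][y0:y1,x0:x1].max(2); m=np.zeros(c["image"].shape[:2],bool); m[y0:y1,x0:x1]=g<60
        for b in blobs(m): print(b,onz(c,b[0],.07).round(3))
hsv=cv2.cvtColor(t["image"],cv2.COLOR_BGR2HSV)
for b in blobs((hsv[...,0]>150)&(hsv[...,0]<178)&(hsv[...,1]>40)&(hsv[...,2]>120)): print("pink",b,onz(t,b[0],.07).round(3))
a=cv2.resize(t["image"][140:240,185:345],(800,500),interpolation=3); cv2.imwrite("pics/a.png",a)
b=cv2.resize(s["image"][145:285,195:395],(800,560),interpolation=3); cv2.imwrite("pics/b.png",b)
E
```

```text
([406.8, 196.3], [399, 190, 16, 16, 140]) [ 0.553 -0.34   0.07 ]
([117.1, 183.5], [108, 175, 20, 18, 271]) [ 0.437 -0.346  0.07 ]
([108.6, 221.1], [99, 212, 21, 19, 310]) [ 0.558 -0.34   0.07 ]
pink ([388.4, 142.4], [384, 138, 10, 9, 52]) [ 0.737 -0.29   0.07 ]
pink ([326.5, 193.4], [318, 186, 18, 18, 175]) [ 0.57  -0.077  0.07 ]
pink ([409.5, 284.6], [400, 277, 18, 17, 148]) [ 0.267 -0.332  0.07 ]
```

View pics/a.png

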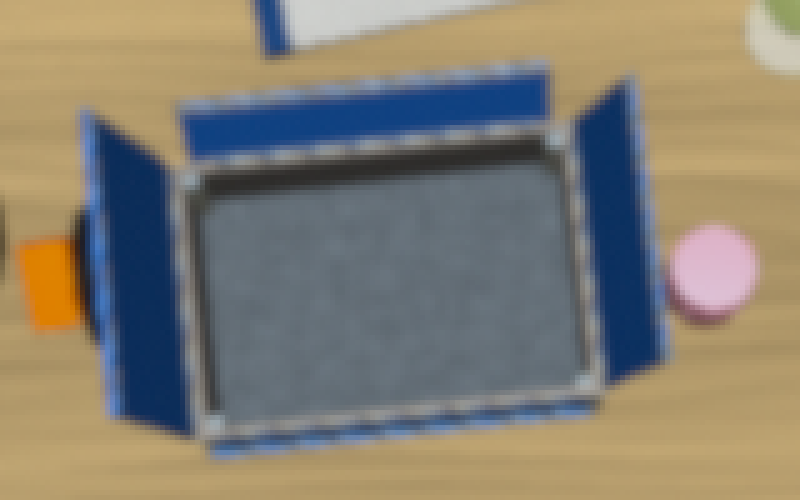

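View pics/b.png

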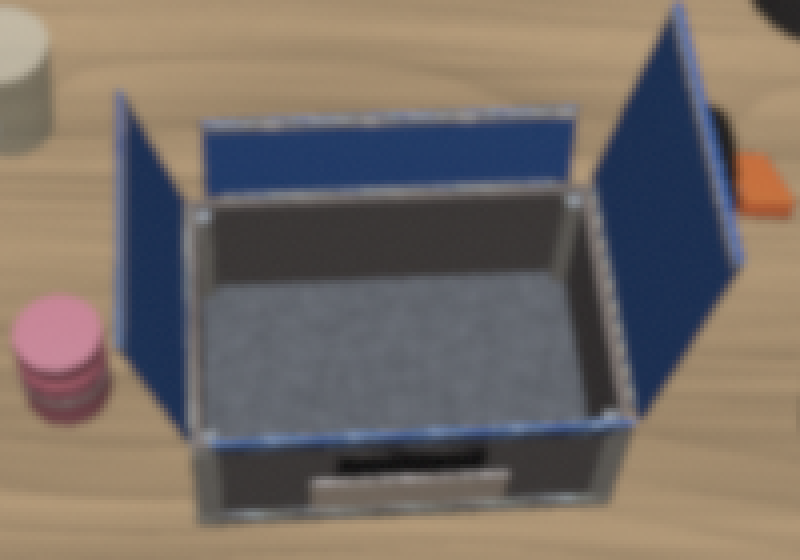

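The crops show the case rim: post corners at crop-a (190,180), (555,138), (588,383), (212,425). The pink decoy stands just outside the inner flap, and the orange knob is on the +y flap.

Run:
```python
from h import *
t=bot.camera("top");s=bot.camera("scene")
A=[(190,180),(555,138),(588,383),(212,425)];B=[(610,415),(210,437),(205,217),(573,200)]
P=[]
for a,b in zip(A,B):
    ua=np.array(a)/5+[185,140]-.4; ub=np.array(b)/4+[195,145]-.4
    p,e=tri(t,ua,s,ub); P.append(p); print(p.round(3),round(e,4),onz(t,ua,.1).round(3),onz(s,ub,.1).round(3))
P=np.array(P)
for name,X in(("tri",P),("top",np.array([onz(t,np.array(a)/5+[185,140]-.4,.1) for a in A]))):
    ex=(X[0]+X[1]-X[2]-X[3])/2; ey=(X[0]+X[3]-X[1]-X[2])/2
    print(name,X.mean(0).round(4),np.linalg.norm(ex),np.linalg.norm(ey),np.degrees([np.arctan2(ex[1],ex[0]),np.arctan2(-ey[0],ey[1])]))
E={"outer":[((80,108),(680,3)),],}
def two(a,b): 
    p,e=tri(t,np.array(a)/5+[185,140]-.4,s,np.array(b)/4+[195,145]-.4); print(p.round(3),round(e,4))
print("outer far/near edge");two((85,110),(740,262));two((112,415),(678,5))
print("inner far/near");two((632,75),(118,350));two((665,360),(118,92))
print("near l/r(+y,-y)");two((208,455),(575,110));two((595,405),(205,122))
print("far edge top-only z .155");print([onz(t,np.array(a)/5+[185,140]-.4,.155).round(3) for a in((180,103),(548,65))])
hsv=cv2.cvtColor(t["image"],cv2.COLOR_BGR2HSV)
for b in blobs((t["image"].max(2)<45),60): print(b[0],b[1],onz(t,b[0],.07).round(3))
for uv,z in(((397,234),.07),): pass
a=cv2.resize(t["image"][165:305,335:445],(550,700//1),interpolation=3)
g=t["image"][225:245,400:425].max(2); print(g[::2,::2])
o=t["image"]; m=(hsv[...,0]<14)&(hsv[...,1]>200)&(hsv[...,2]>150)
print([b for b in blobs(m,20)])
```

```text
[0.631 0.259 0.1  ] 0.0006 [0.631 0.259 0.1  ] [0.631 0.259 0.1  ]
[0.653 0.023 0.098] 0.001 [0.653 0.023 0.1  ] [0.654 0.024 0.1  ]
[0.493 0.008 0.095] 0.0038 [0.493 0.006 0.1  ] [0.496 0.01  0.1  ]
[0.472 0.246 0.097] 0.0013 [0.471 0.246 0.1  ] [0.474 0.245 0.1  ]
tri [0.5623 0.134  0.0978] 0.16045186015903742 0.23819628623375524 [5.0138925 5.214478 ]
top [0.562  0.1336 0.1   ] 0.1607591465010126 0.23957394360082318 [5.23119854 5.10228893]
outer far/near edge
[0.637 0.299 0.272] 0.0005
[0.459 0.284 0.27 ] 0.0001
inner far/near
[ 0.664 -0.02   0.212] 0.0011
[ 0.491 -0.035  0.215] 0.002
near l/r(+y,-y)
[0.447 0.241 0.158] 0.0023
[0.471 0.008 0.164] 0.0058
far edge top-only z .155
[array([0.669, 0.259, 0.155]), array([0.687, 0.027, 0.155])]
[161.2, 187.1] [139, 167, 45, 43, 1558] [0.605 0.467 0.07 ]
[84.4, 267.7] [71, 257, 27, 22, 472] [0.345 0.717 0.07 ]
[523.1, 299.5] [510, 281, 30, 32, 442] [ 0.209 -0.697  0.07 ]
[83.1, 307.5] [69, 297, 28, 22, 501] [0.217 0.718 0.07 ]
[82.3, 347.9] [68, 336, 29, 24, 515] [0.09  0.718 0.07 ]
[301.2, 362.9] [287, 356, 29, 15, 122] [0.033 0.022 0.07 ]
[388.3, 388.8] [369, 378, 40, 23, 428] [-0.053 -0.248  0.07 ]
[[196 199 198 184 152 126 113 121 149 190 205 206 208]
 [200 184 141 103  74  64  61  60  71 126 189 207 209]
 [180 119  70  61  64  63  61  60  58  68 146 203 209]
 [129  79  57  65  66  63  62  61  59  57 104 193 209]
 [101  68  53  68  67  65  64  62  60  58  89 184 209]
 [ 97  78  54  68  68  67  65  63  61  59  97 190 209]
 [112  97  70  62  69  68  66  63  62  66 127 196 206]
 [152  95  88  61  63  67  66  65  71 115 181 203 205]
 [191 144 106  90  69  65  81 105 140 182 203 206 206]
 [197 192 171 143 141 156 175 187 199 204 205 205 204]]
[]
```

Candidates in the top view:
- Dark-capped jars on the mat at (407,197) and (411,234). I choose these two.
- Pink decoys at (327,194) and (409,285).
- Tumbler at (351,261).

I'll move above the mat and check the choice up close.

Call:
{"api": "jog_arm", "payload": {"deltas": [87,15,15,5,-1,87,15,15,5,-1,87,15,15,5,-1,87,15,15,5,-1,87,15,15,5,-1,87,15,15,5,-1,87,15,15,5,-1,87,15,15,5,-1], "squeeze": 12}}

```text
time: 0.97
position: [0.3512, -0.4601, 0.2629]
orientation: [[0.972, 0.235, 0.0], [0.235, -0.972, -0.0], [-0.0, 0.0, -1.0]]
contact_force: [1.4, -0.4, 0.1]
width: 0.0872
finger_force: 0.0
```

Call:
{"api": "jog_arm", "payload": {"deltas": [87,15,15,3,-1,87,15,15,3,-1,87,15,15,3,-1,87,15,15,3,-1,87,15,15,3,-1,87,15,15,3,-1,87,15,15,3,-1,87,15,15,3,-1]}}

```text
time: 1.63
position: [0.4712, -0.3401, 0.2868]
orientation: [[0.995, 0.097, 0.0], [0.097, -0.995, -0.0], [-0.0, 0.0, -1.0]]
contact_force: [-1.1, 0.4, 0.4]
width: 0.0871
finger_force: 0.0
```

Run:
```python
from h import *
s=bot.state();print(s["time"],s["position"],np.round(s["orientation"],3),np.round(s["joints"],1))
c=wrist();print(c["tool_from_camera"]);cv2.imwrite("pics/w1.png",c["image"])
for p in((.556,-.34,.07),(.437,-.346,.07)):print(proj(c,p))
```

```text
1.6333 [ 0.47115907 -0.34012933  0.28675446] [[ 0.995  0.097  0.   ]
 [ 0.097 -0.995 -0.   ]
 [-0.     0.    -1.   ]] [ 43.1  12.7 -14.1  84.2   3.1  83.4 -55.4]
[[ 1.28908372e-05 -9.69844679e-01 -2.43723818e-01  6.59088151e-02]
 [ 9.99999800e-01 -1.41733656e-04  6.16888690e-04  7.79863774e-04]
 [-6.32830081e-04 -2.43723777e-01  9.69844482e-01 -1.62445427e-01]
 [ 0.00000000e+00  0.00000000e+00  0.00000000e+00  1.00000000e+00]]
[284.40198776 103.37710626]
[278.87736294 214.25496213]
```

View pics/w1.png

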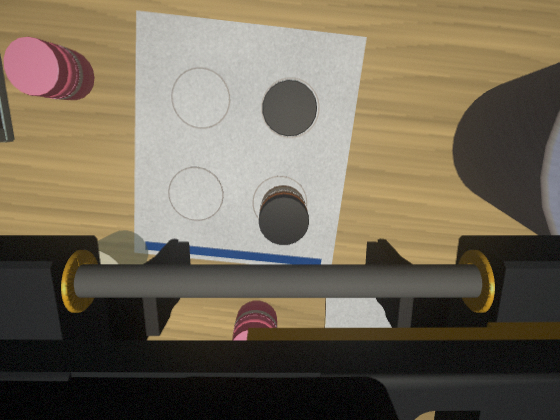

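The wrist view confirms two black-capped jars on the mat, at (289,108) and (284,220). The pink decoys are at (35,67) and (255,325).

Run:
```python
from h import *
c=wrist();g=c["image"].max(2)
for y0,y1,x0,x1 in((75,140,255,325),(192,247,255,315)):
    m=((g[y0:y1,x0:x1]<75)&(g[y0:y1,x0:x1]>0)).astype(np.uint8)
    m=cv2.morphologyEx(m,cv2.MORPH_OPEN,np.ones((5,5)))
    k=max(cv2.findContours(m,0,2)[0],key=cv2.contourArea);e=cv2.fitEllipse(cv2.convexHull(k));u=np.array(e[0])+[x0,y0]
    print(u,e[1:],onz(c,u,.072).round(4))
print(bot.state()["position"])
print([onz(c,u,.072).round(4) for u in((289,108),(284,220))])
```

```text
Traceback (most recent call last):
ValueError: max() iterable argument is empty
```

Run:
```python
from h import *
c=wrist();g=c["image"].max(2)
for y0,y1,x0,x1 in((75,140,255,325),(192,247,255,315)):
    m=((g[y0:y1,x0:x1]<110)).astype(np.uint8); print(np.median(g[y0+25:y0+35,x0+25:x0+40]))
    m=cv2.morphologyEx(m,cv2.MORPH_OPEN,np.ones((5,5)))
    k=cv2.findContours(m,0,2)[0]
    if k:
        k=max(k,key=cv2.contourArea);e=cv2.fitEllipse(cv2.convexHull(k));u=np.array(e[0])+[x0,y0]
        print(u,e[1:],onz(c,u,.072).round(4))
print(bot.state()["position"])
print([onz(c,u,.072).round(4) for u in((289,108),(284,220))])
cv2.imwrite("pics/w2.png",c["image"])
```

```text
89.0
[292.2497673  110.72964859] ((53.98855972290039, 55.59331130981445), 8.705252647399902) [ 0.5521 -0.3454  0.072 ]
71.0
[285.24208069 220.77752495] ((50.42310333251953, 53.23414611816406), 168.26121520996094) [ 0.4334 -0.351   0.072 ]
[ 0.47185838 -0.33933225  0.28671406]
[array([ 0.5545, -0.3417,  0.072 ]), array([ 0.4341, -0.3495,  0.072 ])]
```

View pics/w2.png

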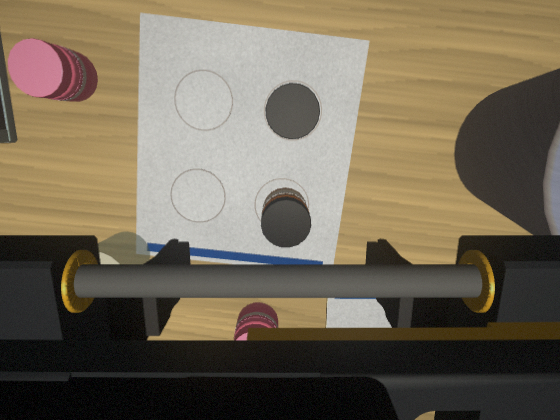

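Call:
{"api": "jog_arm", "payload": {"deltas": [87,-9,-2,-25,0,87,-9,-2,-30,0,87,-9,-2,-35,0,87,-10,-2,-35,0,87,0,0,-35,0,87,0,0,-35,0,87,0,0,-30,0,87,0,0,-15,0]}}

```text
time: 2.45
position: [0.4307, -0.3486, 0.0426]
orientation: [[0.995, 0.097, -0.004], [0.097, -0.995, 0.002], [-0.004, -0.003, -1.0]]
contact_force: [0.1, 0.4, -0.0]
width: 0.0872
finger_force: 0.0
```

Call:
{"api": "jog_arm", "payload": {"deltas": [87,0,0,-12,0,50,0,0,0,0,50,0,0,0,0,50,0,0,0,0,50,0,0,0,0,50,0,0,0,0,50,0,0,0,0,50,0,0,0,0], "squeeze": 15}}

```text
time: 3.12
position: [0.4341, -0.3495, 0.0357]
orientation: [[0.995, 0.098, 0.001], [0.098, -0.995, -0.001], [0.001, 0.002, -1.0]]
contact_force: [-0.8, 0.8, 7.0]
width: 0.0577
finger_force: 15.0
```

Call:
{"api": "jog_arm", "payload": {"deltas": [50,0,0,15,0,50,0,0,30,0,50,0,0,38,0,50,0,0,40,0,50,0,0,40,0,50,0,0,40,0,50,2,10,37,0,50,3,20,25,0]}}

```text
time: 3.78
position: [0.438, -0.3209, 0.3031]
orientation: [[0.995, 0.095, 0.002], [0.095, -0.995, -0.003], [0.002, 0.003, -1.0]]
contact_force: [1.0, -0.2, -1.9]
width: 0.0575
finger_force: 15.0
```

Call:
{"api": "jog_arm", "payload": {"deltas": [50,5,32,0,0,50,6,36,0,0,50,7,38,0,0,50,7,38,0,0,50,7,38,0,0,50,7,38,0,0,50,7,38,0,0,50,7,38,0,0]}}

```text
time: 4.45
position: [0.4911, -0.021, 0.2995]
orientation: [[0.995, 0.098, -0.0], [0.098, -0.995, -0.0], [-0.0, 0.0, -1.0]]
contact_force: [1.4, 0.2, -2.4]
width: 0.0576
finger_force: 15.0
```

Call:
{"api": "jog_arm", "payload": {"deltas": [50,7,38,0,0,50,6,38,0,0,50,5,37,0,0,50,4,20,0,0,50,3,16,0,0,50,0,4,0,0,50,0,0,0,0,50,0,0,0,0]}}

```text
time: 5.12
position: [0.5164, 0.1291, 0.2993]
orientation: [[0.995, 0.098, -0.001], [0.098, -0.995, -0.001], [-0.001, 0.001, -1.0]]
contact_force: [-0.2, -0.9, -2.4]
width: 0.0575
finger_force: 15.0
```

Run:
```python
from h import *
s=bot.state();print(s["time"],s["position"],np.round(s["contact_force"],1),s["width"],np.round(s["joints"],1))
c=wrist();cv2.imwrite("pics/w3.png",c["image"])
```

```text
5.1167 [0.51643039 0.12909047 0.29929357] [-0.2 -0.9 -2.4] 0.05745265321671737 [  15.4    8.6  -38.1   89.     5.3   84.4 -107.3]
```

View pics/w3.png

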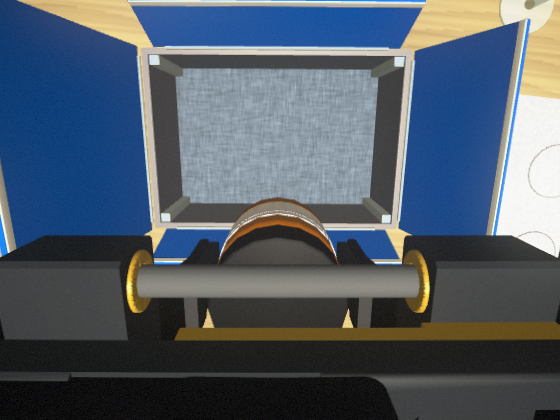

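The wrist view shows the held jar at the bottom. The rim's outer corners are at (140,48), (412,48), (402,228) and (150,228).

Run:
```python
from h import *
c=wrist()
X=np.array([onz(c,u,.1) for u in((140,48),(412,48),(402,228),(150,228))]);print(X.round(4),X.mean(0))
ex=(X[0]+X[1]-X[2]-X[3])/2; ey=(X[0]+X[3]-X[1]-X[2])/2
print(np.linalg.norm(ex),np.linalg.norm(ey),np.degrees([np.arctan2(ex[1],ex[0]),np.arctan2(-ey[0],ey[1])]))
print(proj(c,(.512,.174,.1)))
```

```text
[[ 0.6379  0.2716  0.1   ]
 [ 0.6632  0.0123  0.1   ]
 [ 0.4844 -0.0109  0.1   ]
 [ 0.4582  0.2602  0.1   ]] [0.56090875 0.13328786 0.1       ]
0.18008737320473825 0.2664101836037015 [5.49750111 5.55059722]
[232.892756  186.6440665]
```

Call:
{"api": "jog_arm", "payload": {"deltas": [50,0,0,-20,0,50,0,0,-33,0,50,0,0,-38,0,50,0,0,-38,0,50,0,0,-35,0,50,0,0,-32,0,50,0,0,-30,0,50,0,0,-20,0]}}

```text
time: 5.88
position: [0.5154, 0.128, 0.0507]
orientation: [[0.995, 0.096, -0.003], [0.096, -0.995, -0.001], [-0.003, 0.001, -1.0]]
contact_force: [-0.3, -0.2, -2.0]
width: 0.0576
finger_force: 15.0
```

Call:
{"api": "jog_arm", "payload": {"deltas": [50,0,0,-6,0,50,0,0,-5,0,50,0,0,0,0,50,0,0,0,0,66,0,0,0,0,72,0,0,0,0,72,0,0,0,0,72,0,0,0,0]}}

```text
time: 6.55
position: [0.5171, 0.1302, 0.0433]
orientation: [[0.995, 0.098, 0.001], [0.098, -0.995, 0.0], [0.001, 0.0, -1.0]]
contact_force: [0.4, 0.4, -0.4]
width: 0.0705
finger_force: 0.0
```

Call:
{"api": "jog_arm", "payload": {"deltas": [72,0,0,15,0,72,0,0,30,0,72,0,0,38,0,72,0,0,40,0,72,0,0,40,0,80,0,0,40,0,87,0,-10,30,0,87,0,-20,15,0]}}

```text
time: 7.22
position: [0.5172, 0.1029, 0.2955]
orientation: [[0.995, 0.103, 0.006], [0.103, -0.995, 0.002], [0.006, -0.001, -1.0]]
contact_force: [0.4, -0.5, -0.2]
width: 0.0832
finger_force: 0.0
```

Call:
{"api": "jog_arm", "payload": {"deltas": [87,0,-34,0,0,87,0,-38,0,0,87,0,-38,0,0,87,0,-38,0,0,87,0,-38,0,0,87,0,-38,0,0,87,0,-38,0,0,87,0,-38,0,0]}}

```text
time: 7.88
position: [0.5162, -0.2017, 0.2911]
orientation: [[0.995, 0.099, 0.001], [0.099, -0.995, -0.001], [0.001, 0.001, -1.0]]
contact_force: [0.7, 1.3, 0.2]
width: 0.0871
finger_force: 0.0
```

Call:
{"api": "jog_arm", "payload": {"deltas": [87,0,-38,0,0,87,0,-38,0,0,87,0,-37,0,0,87,0,-20,0,0,87,0,-10,0,0,87,0,0,0,0,87,0,0,0,0,87,0,0,0,0]}}

```text
time: 8.55
position: [0.5174, -0.3406, 0.291]
orientation: [[0.995, 0.101, 0.001], [0.101, -0.995, 0.001], [0.001, -0.0, -1.0]]
contact_force: [-0.7, 0.0, -0.1]
width: 0.0869
finger_force: 0.0
```

Run:
```python
from h import *
print(bot.state()["position"],bot.state()["time"])
c=wrist();g=c["image"].max(2);cv2.imwrite("pics/w4.png",c["image"])
m=(g<100).astype(np.uint8);m[232:]=0;m=cv2.morphologyEx(m,cv2.MORPH_OPEN,np.ones((5,5)))
for b in blobs(m,300): print(b,onz(c,b[0],.072).round(4))
t=bot.camera("top");m=t["image"].max(2)<75
m[:150]=0;m[300:]=0;m[:,:340]=0;m[:,440:]=0
for b in blobs(m,60): print(b,onz(t,b[0],.072).round(4))
```

```text
[ 0.51742237 -0.34058933  0.29098231] 8.55
([7.9, 126.3], [0, 70, 19, 106, 660]) [ 0.5501 -0.0489  0.072 ]
([85.8, 114.1], [75, 92, 21, 44, 541]) [ 0.5709 -0.1327  0.072 ]
([499.0, 171.5], [443, 110, 117, 122, 9747]) [ 0.5556 -0.582   0.072 ]
([3.5, 157.7], [0, 127, 11, 52, 359]) [ 0.5159 -0.0413  0.072 ]
([284.3, 151.8], [259, 126, 52, 52, 2138]) [ 0.5527 -0.3452  0.072 ]
([420.4, 191.0], [397, 171, 43, 36, 891]) [ 0.5696 -0.3854  0.072 ]
```

Call:
{"api": "jog_arm", "payload": {"deltas": [87,9,-1,-25,0,87,9,-1,-30,0,87,9,-1,-35,0,87,9,0,-35,0,87,0,0,-35,0,87,0,0,-35,0,87,0,0,-30,0,87,0,0,-18,0]}}

```text
time: 9.32
position: [0.5514, -0.3437, 0.0441]
orientation: [[0.995, 0.1, -0.003], [0.1, -0.995, 0.002], [-0.003, -0.002, -1.0]]
contact_force: [0.2, 0.5, -0.6]
width: 0.0871
finger_force: 0.0
```

Call:
{"api": "jog_arm", "payload": {"deltas": [87,0,0,-13,0,50,0,0,0,0,50,0,0,0,0,50,0,0,0,0,50,0,0,0,0,50,0,0,0,0,50,0,0,0,0,50,0,0,0,0]}}

```text
time: 9.98
position: [0.5533, -0.3461, 0.0359]
orientation: [[0.995, 0.098, 0.002], [0.098, -0.995, -0.001], [0.001, 0.001, -1.0]]
contact_force: [-1.6, 0.9, 6.6]
width: 0.0574
finger_force: 15.0
```

Call:
{"api": "jog_arm", "payload": {"deltas": [50,0,0,15,0,50,0,0,30,0,50,0,0,38,0,50,0,0,40,0,50,0,0,40,0,50,0,0,40,0,50,1,10,37,0,50,2,20,24,0]}}

```text
time: 10.65
position: [0.555, -0.3186, 0.3027]
orientation: [[0.996, 0.094, 0.003], [0.094, -0.996, -0.003], [0.003, 0.004, -1.0]]
contact_force: [0.4, 0.2, -1.3]
width: 0.0577
finger_force: 15.0
```

Call:
{"api": "jog_arm", "payload": {"deltas": [50,3,32,0,0,50,4,36,0,0,50,4,38,0,0,50,4,38,0,0,50,5,38,0,0,50,5,38,0,0,50,5,38,0,0,50,5,38,0,0]}}

```text
time: 11.32
position: [0.5903, -0.0183, 0.2987]
orientation: [[0.995, 0.098, 0.0], [0.098, -0.995, -0.001], [0.0, 0.001, -1.0]]
contact_force: [1.6, -0.2, -2.0]
width: 0.0576
finger_force: 15.0
```

Call:
{"api": "jog_arm", "payload": {"deltas": [50,4,38,0,0,50,4,38,0,0,50,4,38,0,0,50,2,25,0,0,50,1,16,0,0,50,0,2,0,0,50,0,0,0,0,50,0,0,0,0]}}

```text
time: 11.98
position: [0.6057, 0.1358, 0.2984]
orientation: [[0.995, 0.097, -0.0], [0.097, -0.995, -0.001], [-0.0, 0.001, -1.0]]
contact_force: [0.0, -0.9, -2.3]
width: 0.0577
finger_force: 15.0
```

Run:
```python
from h import *
s=bot.state();print(s["time"],s["position"],np.round(s["contact_force"],1),s["width"],np.round(s["joints"],1))
```

```text
11.9833 [0.60570178 0.13580854 0.29839551] [ 0.  -0.9 -2.3] 0.05772428641849618 [   7.6   20.1  -32.8   75.9   10.8   87.1 -108.5]
```

Call:
{"api": "jog_arm", "payload": {"deltas": [50,0,0,-20,0,50,0,0,-33,0,50,0,0,-38,0,50,0,0,-38,0,50,0,0,-35,0,50,0,0,-32,0,50,0,0,-30,0,50,0,0,-20,0]}}

```text
time: 12.65
position: [0.6045, 0.1342, 0.0494]
orientation: [[0.995, 0.096, -0.003], [0.096, -0.995, -0.002], [-0.003, 0.002, -1.0]]
contact_force: [-0.8, -0.2, -1.7]
width: 0.0579
finger_force: 15.0
```

Call:
{"api": "jog_arm", "payload": {"deltas": [50,0,0,-6,0,50,0,0,-4,0,50,0,0,0,0,50,0,0,0,0,66,0,0,0,0,72,0,0,0,0,72,0,0,0,0,72,0,0,0,0]}}

```text
time: 13.32
position: [0.606, 0.1372, 0.0432]
orientation: [[0.995, 0.098, 0.001], [0.098, -0.995, 0.0], [0.001, 0.0, -1.0]]
contact_force: [-0.3, -0.4, -0.7]
width: 0.0703
finger_force: 0.0
```

Call:
{"api": "jog_arm", "payload": {"deltas": [72,0,0,15,0,72,0,0,30,0,72,0,0,38,0,72,0,0,40,0,50,0,0,40,0,30,0,0,40,0,0,0,0,30,0,0,0,0,27,0]}}

```text
time: 13.98
position: [0.6057, 0.1373, 0.3059]
orientation: [[0.995, 0.099, 0.003], [0.099, -0.995, 0.0], [0.003, -0.0, -1.0]]
contact_force: [0.5, 0.5, 0.2]
width: 0.053
finger_force: 0.0
```

Run:
```python
from h import *
s=bot.state();print(s["time"],s["position"],np.round(s["contact_force"],1),s["width"])
w=bot.camera("scene")["image"][120:290,190:420]
cv2.imwrite("pics/s5.png",cv2.resize(w,(800,591),interpolation=3))
```

```text
13.9833 [0.60570609 0.13730686 0.30585832] [0.5 0.5 0.2] 0.053047797928904294
```

View pics/s5.png

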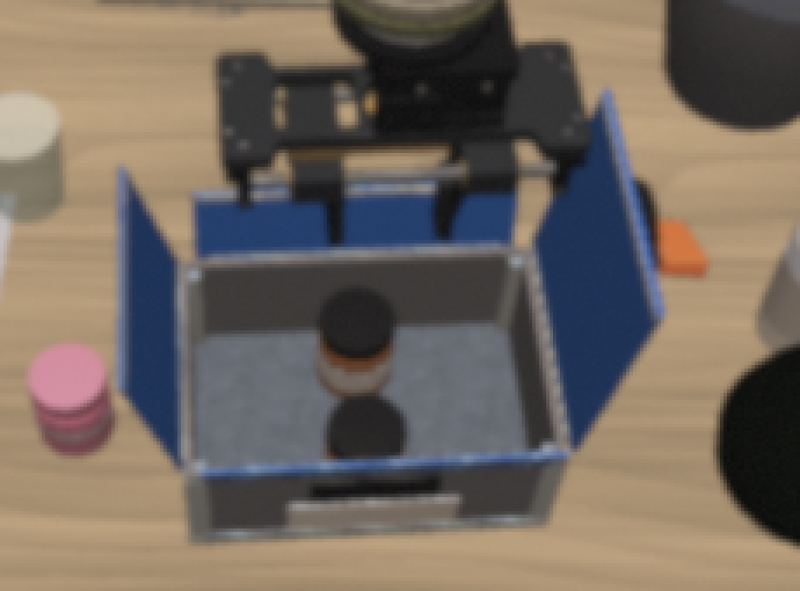

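Both jars stand in the case. I'll shut the far end flap now, using closed fingers from outside.

Call:
{"api": "jog_arm", "payload": {"deltas": [0,20,2,0,0,0,25,2,0,0,0,27,3,0,0,0,27,2,0,0,0,0,0,-15,0,0,0,0,-25,0,0,0,0,-30,0,0,0,0,-30,0], "squeeze": 10}}

```text
time: 14.7
position: [0.7048, 0.1464, 0.2015]
orientation: [[0.995, 0.099, 0.001], [0.099, -0.995, 0.0], [0.001, -0.0, -1.0]]
contact_force: [0.1, -0.5, 0.4]
width: 0.0018
finger_force: 0.0
```

Call:
{"api": "jog_arm", "payload": {"deltas": [0,0,0,-30,0,0,0,0,-25,0,0,0,0,-15,0,0,0,0,0,0,0,-10,-1,0,0,0,-10,-1,0,0,0,-10,-1,0,0,0,-10,-1,0,0]}}

```text
time: 15.37
position: [0.6653, 0.1425, 0.1346]
orientation: [[0.995, 0.098, 0.003], [0.098, -0.995, 0.001], [0.003, -0.0, -1.0]]
contact_force: [0.9, -0.3, 1.1]
width: 0.0008
finger_force: 0.8
```

Call:
{"api": "jog_arm", "payload": {"deltas": [0,-9,-1,0,0,0,-8,-1,0,0,0,-8,0,0,0,0,-6,-1,-3,0,0,-6,0,-4,0,0,-5,-1,-4,0,0,-5,0,-5,0,0,-4,0,-6,0]}}

```text
time: 16.03
position: [0.613, 0.1379, 0.1101]
orientation: [[0.995, 0.098, -0.0], [0.098, -0.995, -0.0], [-0.0, 0.0, -1.0]]
contact_force: [1.3, -0.5, 1.4]
width: 0.0001
finger_force: 0.6
```

Call:
{"api": "jog_arm", "payload": {"deltas": [0,-2,0,-5,0,0,0,0,-4,0,0,0,0,-3,0,0,0,0,-1,0,0,0,0,-1,0,0,0,0,0,0,0,0,0,0,0,0,0,0,0,0]}}

```text
time: 16.7
position: [0.6109, 0.1381, 0.1032]
orientation: [[0.995, 0.098, 0.0], [0.098, -0.995, -0.003], [0.0, 0.003, -1.0]]
contact_force: [-31.5, -10.5, 63.9]
width: 0.0004
finger_force: 32.0
```

Call:
{"api": "jog_arm", "payload": {"deltas": [0,0,0,10,0,0,0,0,20,0,0,0,0,30,0,0,0,0,30,0,0,-20,-2,5,0,0,-30,-3,0,0,0,-35,-3,0,0,0,-35,-3,0,0]}}

```text
time: 17.37
position: [0.4899, 0.127, 0.1906]
orientation: [[0.995, 0.098, -0.001], [0.098, -0.995, 0.0], [-0.001, -0.0, -1.0]]
contact_force: [-0.1, 0.8, 0.1]
width: 0.0005
finger_force: 0.0
```

Call:
{"api": "jog_arm", "payload": {"deltas": [0,-35,-3,0,0,0,-25,-3,0,0,0,-14,-1,0,0,0,0,0,0,0,0,0,0,-20,0,0,0,0,-25,0,0,0,0,-14,0,0,0,0,0,0]}}

```text
time: 18.03
position: [0.4162, 0.1197, 0.1296]
orientation: [[0.995, 0.098, -0.005], [0.098, -0.995, -0.0], [-0.005, -0.0, -1.0]]
contact_force: [0.1, 0.4, 0.3]
width: 0.0005
finger_force: 0.0
```

Call:
{"api": "jog_arm", "payload": {"deltas": [0,10,1,0,0,0,10,1,0,0,0,10,1,0,0,0,10,1,0,0,0,9,1,0,0,0,8,1,0,0,0,8,0,0,0,0,6,1,-3,0]}}

```text
time: 18.7
position: [0.4898, 0.1271, 0.1299]
orientation: [[0.995, 0.098, 0.001], [0.098, -0.995, 0.0], [0.001, -0.0, -1.0]]
contact_force: [-1.5, -1.7, 0.3]
width: 0.0004
finger_force: 0.8
```

Call:
{"api": "jog_arm", "payload": {"deltas": [0,6,0,-4,0,0,5,1,-4,0,0,5,0,-5,0,0,4,0,-6,0,0,2,0,-5,0,0,0,0,-4,0,0,0,0,-2,0,0,0,0,0,0]}}

```text
time: 19.37
position: [0.5115, 0.1281, 0.1034]
orientation: [[0.995, 0.098, 0.002], [0.098, -0.995, -0.002], [0.002, 0.002, -1.0]]
contact_force: [-16.6, -6.0, 43.6]
width: 0.0005
finger_force: 22.1
```

Call:
{"api": "jog_arm", "payload": {"deltas": [0,0,0,10,0,0,0,0,25,0,0,0,0,35,0,0,0,0,35,0,0,0,0,35,0,0,9,-30,0,0,0,12,-35,0,0,0,12,-36,0,0]}}

```text
time: 20.03
position: [0.5442, 0.0264, 0.2403]
orientation: [[0.995, 0.101, 0.002], [0.101, -0.995, -0.001], [0.002, 0.001, -1.0]]
contact_force: [0.4, 0.8, -0.8]
width: 0.0004
finger_force: 0.0
```

Call:
{"api": "jog_arm", "payload": {"deltas": [0,12,-36,0,0,0,12,-36,0,0,0,11,-31,0,0,0,0,0,0,0,0,0,0,-20,0,0,0,0,-30,0,0,0,0,-22,0,0,0,0,0,0]}}

```text
time: 20.7
position: [0.5759, -0.0758, 0.1626]
orientation: [[0.995, 0.098, -0.007], [0.098, -0.995, 0.001], [-0.007, -0.002, -1.0]]
contact_force: [-0.4, 0.1, -1.1]
width: 0.0003
finger_force: 0.0
```

Call:
{"api": "jog_arm", "payload": {"deltas": [0,-1,10,0,0,0,-1,10,0,0,0,-1,10,0,0,0,-1,10,0,0,0,-1,10,0,0,0,-1,10,0,0,0,-1,10,0,0,0,0,0,0,0]}}

```text
time: 21.37
position: [0.5713, -0.0027, 0.1678]
orientation: [[0.995, 0.102, 0.0], [0.102, -0.995, 0.001], [0.0, -0.001, -1.0]]
contact_force: [0.1, 0.9, -0.7]
width: 0.0007
finger_force: 0.0
```

Run:
```python
from h import *
w=bot.camera("scene")["image"][110:290,170:420]
cv2.imwrite("pics/s6.png",cv2.resize(w,(800,576),interpolation=3))
```

```text
(no output)
```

View pics/s6.png

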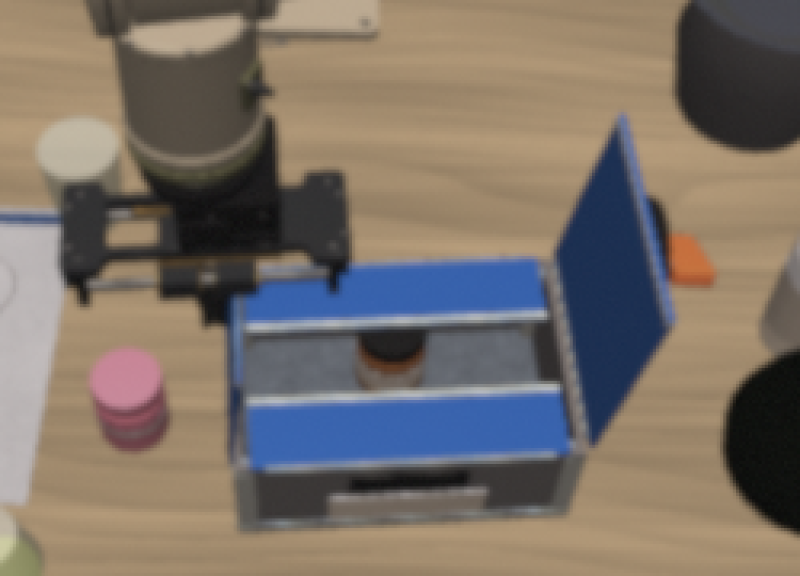

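The view shows both end flaps lying flat and the inner flap upright against the fingers. I'll fold the inner flap down.

Call:
{"api": "jog_arm", "payload": {"deltas": [0,-1,10,0,0,0,-1,10,0,0,0,-1,10,0,0,0,-1,9,-4,0,0,-1,9,-5,0,0,-1,6,-7,0,0,0,6,-8,0,0,0,5,-9,0]}}

```text
time: 22.08
position: [0.5654, 0.0601, 0.1337]
orientation: [[0.995, 0.099, -0.0], [0.099, -0.995, 0.0], [-0.0, -0.0, -1.0]]
contact_force: [-1.2, 0.7, -0.0]
width: 0.001
finger_force: 0.5
```

Call:
{"api": "jog_arm", "payload": {"deltas": [0,0,4,-10,0,0,0,2,-9,0,0,0,0,-6,0,0,0,0,-3,0,0,0,0,-2,0,0,0,0,-1,0,0,0,0,0,0,0,0,0,0,0]}}

```text
time: 22.75
position: [0.5653, 0.0656, 0.1074]
orientation: [[0.995, 0.098, 0.0], [0.098, -0.995, -0.001], [0.0, 0.001, -1.0]]
contact_force: [-20.3, -1.6, 44.2]
width: 0.0004
finger_force: 21.8
```

Call:
{"api": "jog_arm", "payload": {"deltas": [0,0,0,10,0,0,0,0,30,0,0,0,0,38,0,0,0,0,40,0,0,0,0,40,0,0,-4,10,35,0,0,-10,25,13,0,0,-13,35,0,0]}}

```text
time: 23.42
position: [0.5408, 0.1329, 0.3131]
orientation: [[0.996, 0.092, 0.006], [0.092, -0.996, 0.0], [0.006, 0.001, -1.0]]
contact_force: [1.1, 0.4, 0.3]
width: 0.0006
finger_force: 0.0
```

Call:
{"api": "jog_arm", "payload": {"deltas": [0,-13,36,0,0,0,-13,36,0,0,0,-13,36,0,0,0,-13,36,0,0,0,-12,33,0,0,0,-7,17,0,0,0,0,0,0,0,0,0,0,-15,0]}}

```text
time: 24.08
position: [0.4678, 0.3308, 0.2963]
orientation: [[0.995, 0.101, 0.003], [0.101, -0.995, 0.002], [0.003, -0.002, -1.0]]
contact_force: [1.5, -0.7, -0.1]
width: 0.0001
finger_force: 0.0
```

Call:
{"api": "jog_arm", "payload": {"deltas": [0,0,0,-30,0,0,0,0,-30,0,0,0,0,-20,0,0,0,0,0,0,0,1,-10,0,0,0,1,-10,0,0,0,1,-10,0,0,0,0,0,0,0]}}

```text
time: 24.75
position: [0.4721, 0.297, 0.2164]
orientation: [[0.995, 0.095, 0.003], [0.095, -0.995, 0.0], [0.003, -0.0, -1.0]]
contact_force: [0.2, 0.5, 0.1]
width: 0.0005
finger_force: 0.0
```

Run:
```python
from h import *
w=bot.camera("scene")["image"][80:290,190:470]
cv2.imwrite("pics/s7.png",cv2.resize(w,(800,600),interpolation=3))
```

```text
(no output)
```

View pics/s7.png

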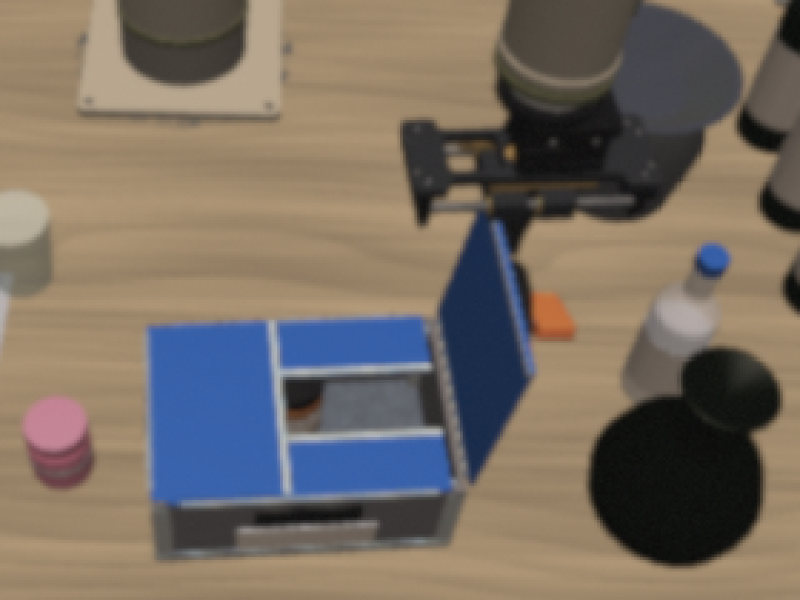

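Three flaps are flat and the fingers are behind the near side of the lock flap. I'll push it over along an arc.

Call:
{"api": "jog_arm", "payload": {"deltas": [0,1,-9,0,0,0,1,-9,0,0,0,1,-9,0,0,0,1,-14,-1,0,0,1,-14,-3,0,0,1,-13,-4,0,0,1,-13,-6,0,0,1,-11,-8,0]}}

```text
time: 25.47
position: [0.4792, 0.2054, 0.1928]
orientation: [[0.995, 0.097, 0.001], [0.097, -0.995, -0.0], [0.001, 0.0, -1.0]]
contact_force: [0.7, 0.3, 2.8]
width: 0.0004
finger_force: 1.1
```

Call:
{"api": "jog_arm", "payload": {"deltas": [0,1,-11,-9,0,0,1,-9,-11,0,0,1,-8,-11,0,0,1,-6,-13,0,0,0,-4,-13,0,0,0,-3,-12,0,0,0,-1,-9,0,0,0,0,0,0]}}

```text
time: 26.13
position: [0.4821, 0.1645, 0.1142]
orientation: [[0.995, 0.098, -0.002], [0.098, -0.995, -0.001], [-0.002, 0.001, -1.0]]
contact_force: [-1.1, 0.2, 0.6]
width: 0.0004
finger_force: 0.0
```

Now press down to flat in small steps.

Call:
{"api": "jog_arm", "payload": {"deltas": [0,0,0,-1,0,0,0,0,-1,0,0,0,0,-1,0,0,0,0,-1,0,0,0,0,0,0,0,0,0,0,0,0,0,0,0,0,0,0,0,0,0]}}

```text
time: 26.8
position: [0.4825, 0.1649, 0.1134]
orientation: [[0.995, 0.099, 0.0], [0.099, -0.995, -0.002], [0.0, 0.002, -1.0]]
contact_force: [-17.5, -8.5, 42.6]
width: 0.0007
finger_force: 20.9
```

Call:
{"api": "jog_arm", "payload": {"deltas": [0,0,0,10,0,0,0,0,25,0,0,-5,0,35,0,0,-5,-4,38,0,20,-5,-4,38,0,40,-5,-4,30,0,40,0,-4,15,0,40,0,0,0,0]}}

```text
time: 27.47
position: [0.4639, 0.1491, 0.3048]
orientation: [[0.995, 0.098, 0.006], [0.098, -0.995, 0.0], [0.006, 0.0, -1.0]]
contact_force: [-0.0, -0.7, 0.3]
width: 0.0197
finger_force: 0.0
```

Run:
```python
from h import *
s=bot.state();print(s["position"],s["width"])
def orange(c,z):
    hsv=cv2.cvtColor(c["image"],cv2.COLOR_BGR2HSV); m=((hsv[...,0]>4)&(hsv[...,0]<17)&(hsv[...,1]>190)&(hsv[...,2]>150)).astype(np.uint8)
    if c["image"] is None: return
    k=max(cv2.findContours(m,0,2)[0],key=cv2.contourArea);r=cv2.minAreaRect(k);b=cv2.boxPoints(r)
    X=np.array([onz(c,p,z) for p in b]);print(r,cv2.contourArea(k));print(X.round(4),X.mean(0).round(4));
    e=[X[1]-X[0],X[2]-X[1]];e=max(e,key=np.linalg.norm);print("len",np.linalg.norm(e),"ang",np.degrees(np.arctan2(e[1],e[0])))
c=wrist();cv2.imwrite("pics/w8.png",c["image"]);orange(c,.172)
try: orange(bot.camera("top"),.172)
except Exception as e: print(e)
```

```text
[0.46386027 0.14905785 0.30484388] 0.019672822573664712
((282.1082458496094, 81.11935424804688), (4.235926151275635, 66.21175384521484), 24.962787628173828) 41.5
[[0.5384 0.1647 0.172 ]
 [0.5858 0.147  0.172 ]
 [0.5848 0.1439 0.172 ]
 [0.5373 0.1614 0.172 ]] [0.5616 0.1542 0.172 ]
len 0.05052732305822656 ang -20.470609058826607
max() iterable argument is empty
```

View pics/w8.png

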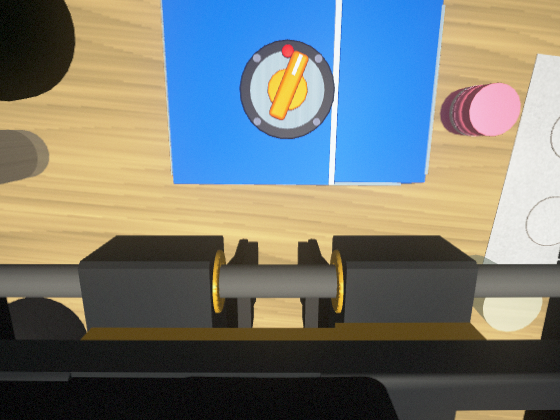

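The wrist view shows the lock housing centred near (288,89), with the bar from (277,116) to (301,54) and the red pin at (288,50).

```bash
cat > knob.py <<'E'
from h import *
c=wrist();s=bot.state();img=c["image"];hsv=cv2.cvtColor(img,cv2.COLOR_BGR2HSV)
H,S,V=[hsv[...,i].astype(int) for i in range(3)]
roi=np.zeros(H.shape,bool);roi[0:228,120:480]=True
nb=((H<100)|(H>125)|(S<140))&roi   # not blue
d=((img.max(2)<85)&roi).astype(np.uint8)
K=[k for k in cv2.findContours(d,0,2)[0] if cv2.contourArea(cv2.convexHull(k))>3000]
for k in K:
    e=cv2.fitEllipse(cv2.convexHull(k));print("housing",np.round(e[0],1),np.round(e[1],1),onz(c,e[0],.129).round(4))
o=((H>8)&(H<28)&(S>150)&(V>150)&roi).astype(np.uint8);o=cv2.morphologyEx(o,cv2.MORPH_OPEN,np.ones((3,3)))
k=max(cv2.findContours(o,0,2)[0],key=cv2.contourArea);r=cv2.minAreaRect(k);print(r)
r_=((H<6)|(H>174))&(S>150)&(V>120)&roi
for b in blobs(r_,8):print("pin",b,onz(c,b[0],.135).round(4))
E
python3 knob.py
python3 - <<'E'
from h import *
c=wrist()
a,b=onz(c,(276,114),.172),onz(c,(301,56),.172);print(a,b,(a+b)/2,np.degrees(np.arctan2(b[1]-a[1],b[0]-a[0])),bot.state()["position"])
E
```

```text
((287.6077880859375, 81.94265747070312), (39.194129943847656, 68.5442886352539), 1.7357045412063599)
pin ([287.6, 46.9], [282, 41, 12, 13, 124]) [0.5921 0.1521 0.135 ]
[0.53365254 0.15642379 0.172     ] [0.57864404 0.14144896 0.172     ] [0.55614829 0.14893637 0.172     ] -18.409336769971603 [0.46209844 0.14905039 0.29996898]
```

Call:
{"api": "jog_arm", "payload": {"deltas": [40,12,0,0,7,40,12,0,0,7,40,12,0,0,7,40,12,0,0,7,40,12,0,0,7,40,12,0,0,7,40,12,0,0,7,40,13,0,0,7]}}

```text
time: 28.33
position: [0.5596, 0.1493, 0.2998]
orientation: [[0.469, 0.883, -0.002], [0.883, -0.469, -0.0], [-0.001, -0.002, -1.0]]
contact_force: [-0.3, -0.0, 1.0]
width: 0.0402
finger_force: 0.0
```

Call:
{"api": "jog_arm", "payload": {"deltas": [40,0,0,0,7,40,0,0,0,7,40,0,0,0,7,40,0,0,0,7,40,0,0,0,7,40,0,0,0,7,40,0,0,0,7,40,0,0,0,7]}}

```text
time: 29.0
position: [0.5591, 0.1493, 0.2998]
orientation: [[-0.47, 0.883, -0.002], [0.883, 0.47, 0.0], [0.001, -0.002, -1.0]]
contact_force: [0.5, 0.1, 0.1]
width: 0.0395
finger_force: 0.0
```

Call:
{"api": "jog_arm", "payload": {"deltas": [40,0,0,0,7,40,0,0,0,7,40,0,0,0,7,40,0,0,0,7,40,0,0,0,7,40,0,0,0,7,40,0,0,0,1,40,0,0,0,0]}}

```text
time: 29.67
position: [0.5593, 0.1491, 0.3003]
orientation: [[-0.943, 0.333, -0.002], [0.333, 0.943, 0.0], [0.002, -0.0, -1.0]]
contact_force: [-0.5, -0.3, 0.8]
width: 0.0397
finger_force: 0.0
```

Run:
```python
from h import *
s=bot.state();print(s["position"],s["width"],np.degrees(np.arctan2(s["orientation"][1][0],s["orientation"][0][0])),np.round(s["joints"],1),s["torque"])
c=wrist();cv2.imwrite("pics/w9.png",c["image"]);cv2.imwrite("pics/s9.png",cv2.resize(bot.camera("scene")["image"][110:290,200:400],(800,720))[:600])
```

```text
[0.55925981 0.14911811 0.30032704] 0.039744439787628844 160.54747936269735 [ 22.9  18.9 -53.8  81.5  15.1  87.3  40.4] [ 0.03204378 -0.14120877 -0.01240932]
```

View pics/w9.png

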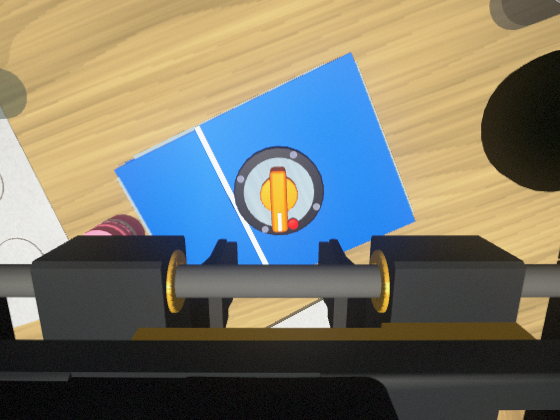

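The bar is aligned with the tool: it appears vertical, centred near (279,200).

Run:
```python
from h import *
c=wrist()
a,b=onz(c,(278,167),.172),onz(c,(280,232),.172);print(a,b,(a+b)/2,np.linalg.norm(a-b),np.degrees(np.arctan2(*(a-b)[1::-1])),onz(c,(279,190.5),.129))
```

```text
[0.53126983 0.15840619 0.172     ] [0.58530095 0.14108459 0.172     ] [0.55828539 0.14974539 0.172     ] 0.056739751837463735 162.22489044933607 [0.55829697 0.14989487 0.129     ]
```

Call:
{"api": "jog_arm", "payload": {"deltas": [40,-1,0,-15,1,40,0,0,-25,0,40,0,0,-30,0,40,0,0,-30,0,40,0,0,-25,0,40,0,0,-18,0,40,0,0,-10,0,40,0,0,-4,0]}}

```text
time: 30.48
position: [0.5579, 0.1488, 0.1431]
orientation: [[-0.949, 0.316, -0.002], [0.316, 0.949, -0.0], [0.002, -0.001, -1.0]]
contact_force: [0.2, -0.7, 0.7]
width: 0.0403
finger_force: 0.0
```

Call:
{"api": "jog_arm", "payload": {"deltas": [40,0,0,0,0,5,0,0,0,0,5,0,0,0,0,5,0,0,0,0,5,0,0,0,0,5,0,0,0,0,5,0,0,0,0,5,0,0,0,0], "squeeze": 12}}

```text
time: 31.15
position: [0.5591, 0.15, 0.1452]
orientation: [[-0.949, 0.314, 0.002], [0.314, 0.949, 0.001], [-0.001, 0.002, -1.0]]
contact_force: [2.9, 3.1, 0.7]
width: 0.014
finger_force: 12.0
```

```bash
cat > st.py <<'E'
from cell import bot
import numpy as np
s=bot.state();print(round(s["time"],2),np.round(s["position"],4),"w",round(s["width"],4),"yaw",round(np.degrees(np.arctan2(s["orientation"][1][0],s["orientation"][0][0])),2),"F",np.round(s["contact_force"],1),"T",np.round(s["torque"],3),"j7",round(s["joints"][6],1))
E
python3 st.py
```

```text
31.15 [0.5591 0.15   0.1452] w 0.014 yaw 161.69 F [2.9 3.1 0.7] T [ 0.916 -0.717  0.155] j7 37.6
```

Call:
{"api": "jog_arm", "payload": {"deltas": [5,0,0,0,-1.5,5,0,0,0,-1.5,5,0,0,0,-1.5,5,0,0,0,-1.5,5,0,0,0,-1.5,5,0,0,0,-1.5,5,0,0,0,-1.5,5,0,0,0,-1.5]}}

```text
time: 31.82
position: [0.5592, 0.15, 0.1452]
orientation: [[-0.862, 0.507, 0.002], [0.507, 0.862, 0.002], [-0.001, 0.002, -1.0]]
contact_force: [3.5, 5.1, 1.5]
width: 0.0141
finger_force: 12.0
```

```bash
python3 st.py
```

```text
31.82 [0.5592 0.15   0.1452] w 0.0141 yaw 149.57 F [3.5 5.1 1.5] T [ 1.046 -0.919  0.084] j7 26.3
```

Call:
{"api": "jog_arm", "payload": {"deltas": [5,0,0,0,-1,5,0,0,0,-1,5,0,0,0,-1,5,0,0,0,-1,5,0,0,0,-1,5,0,0,0,-1,5,0,0,0,-1,5,0,0,0,-1]}}

```text
time: 32.48
position: [0.5592, 0.1501, 0.1451]
orientation: [[-0.784, 0.621, 0.002], [0.621, 0.784, 0.002], [-0.0, 0.002, -1.0]]
contact_force: [3.8, 4.9, 0.7]
width: 0.0144
finger_force: 12.0
```

```bash
python3 st.py
```

```text
32.48 [0.5592 0.1501 0.1451] w 0.0144 yaw 141.6 F [3.8 4.9 0.7] T [ 1.05  -0.804  0.041] j7 18.9
```

Call:
{"api": "jog_arm", "payload": {"deltas": [5,0,0,0,-1,5,0,0,0,-1,5,0,0,0,-1,5,0,0,0,-1,5,0,0,0,-1,5,0,0,0,-1,5,0,0,0,-1,5,0,0,0,-1]}}

```text
time: 33.15
position: [0.5592, 0.1501, 0.1452]
orientation: [[-0.69, 0.724, 0.002], [0.724, 0.69, 0.002], [-0.0, 0.003, -1.0]]
contact_force: [4.5, 4.7, 0.1]
width: 0.0137
finger_force: 12.0
```

```bash
python3 st.py
```

```text
33.15 [0.5592 0.1501 0.1452] w 0.0137 yaw 133.6 F [4.5 4.7 0.1] T [ 1.134 -1.006  0.035] j7 11.4
```

Call:
{"api": "jog_arm", "payload": {"deltas": [5,0,0,0,-1,5,0,0,0,-1,5,0,0,0,-1,5,0,0,0,-1,5,0,0,0,-1,5,0,0,0,-1,5,0,0,0,-1,5,0,0,0,-1]}}

```text
time: 33.82
position: [0.5592, 0.1501, 0.1452]
orientation: [[-0.582, 0.813, 0.002], [0.813, 0.582, 0.002], [0.0, 0.003, -1.0]]
contact_force: [4.8, 4.9, -0.1]
width: 0.0139
finger_force: 12.0
```

```bash
python3 st.py
```

```text
33.82 [0.5592 0.1501 0.1452] w 0.0139 yaw 125.6 F [ 4.8  4.9 -0.1] T [ 1.083 -1.025  0.144] j7 3.9
```

Call:
{"api": "jog_arm", "payload": {"deltas": [5,0,0,0,-1,5,0,0,0,-1,5,0,0,0,-1,5,0,0,0,-1,5,0,0,0,-1,5,0,0,0,0,5,0,0,0,0,5,0,0,0,0]}}

```text
time: 34.48
position: [0.5593, 0.1501, 0.1451]
orientation: [[-0.51, 0.86, 0.002], [0.86, 0.51, 0.002], [0.0, 0.003, -1.0]]
contact_force: [4.1, 5.7, -0.0]
width: 0.014
finger_force: 12.0
```

```bash
python3 st.py
python3 - <<'E'
from h import *
w=bot.camera("scene")["image"][150:270,230:370];cv2.imwrite("pics/s10.png",cv2.resize(w,(700,600),interpolation=3))
c=wrist();hsv=cv2.cvtColor(c["image"],cv2.COLOR_BGR2HSV)
m=((hsv[...,0]<6)|(hsv[...,0]>174))&(hsv[...,1]>150)&(hsv[...,2]>80)
for b in blobs(m,20):print(b)
for z in(.135,.131):print(proj(c,(.592,.153,z)))
E
```

```text
34.48 [0.5593 0.1501 0.1451] w 0.014 yaw 120.64 F [ 4.1  5.7 -0. ] T [ 1.03  -1.026 -0.007] j7 -0.8
[334.41966864 275.97599019]
[333.24194889 272.83334932]
```

```bash
cat > st.py <<'E'
from h import *
T=[];E=[]
for i in range(4):
    s=bot.state();T.append(s["torque"][2]);E.append(s["effort"][6]);c=bot.camera("scene")
s=bot.state();T.append(s["torque"][2]);E.append(s["effort"][6])
h=cv2.cvtColor(c["image"],cv2.COLOR_BGR2HSV);x,y=proj(c,(.592,.153,.135)).astype(int)
r=h[y-12:y+12,x-12:x+12].astype(int);m=((r[...,0]<7)|(r[...,0]>172))&(r[...,1]>120)&(r[...,2]>70)
print(round(s["time"],2),"w",round(s["width"],4),"yaw",round(np.degrees(np.arctan2(s["orientation"][1][0],s["orientation"][0][0])),2),"Tz",np.mean(T).round(3),np.round(T,2),"e7",np.mean(E).round(3),np.std(E).round(3),"pin",[(np.round(b[0]+np.array([x-12,y-12]),2),b[1][4]) for b in blobs(m,3)])
E
python3 st.py
```

```text
34.78 w 0.0139 yaw 120.64 Tz -0.001 [ 0.03 -0.05 -0.04  0.03  0.03] e7 -0.003 0.0 pin [(array([303. , 226.5]), 12)]
```

Call:
{"api": "jog_arm", "payload": {"deltas": [5,0,0,0,-1,5,0,0,0,-1,5,0,0,0,-1,5,0,0,0,-1,5,0,0,0,-1,5,0,0,0,-1,5,0,0,0,0,5,0,0,0,0]}}

```text
time: 35.45
position: [0.5593, 0.1502, 0.1452]
orientation: [[-0.417, 0.909, 0.002], [0.909, 0.417, 0.002], [0.001, 0.003, -1.0]]
contact_force: [4.7, 3.7, -0.1]
width: 0.0141
finger_force: 12.0
```

```bash
python3 st.py
```

```text
35.65 w 0.0141 yaw 114.64 Tz -0.032 [ 0.04 -0.03 -0.05 -0.06 -0.06] e7 -0.005 0.025 pin [(array([303.4, 226.4]), 15)]
```

```bash
sed -i 's/"e7",.*"pin"/"e7",np.round(E,3),"pin"/' st.py
```

Call:
{"api": "jog_arm", "payload": {"deltas": [5,0,0,0,-1,5,0,0,0,-1,5,0,0,0,-1,5,0,0,0,-1,5,0,0,0,-1,5,0,0,0,-1,5,0,0,0,-1,5,0,0,0,-1]}}

```text
time: 36.32
position: [0.5593, 0.1501, 0.1451]
orientation: [[-0.286, 0.958, 0.002], [0.958, 0.286, 0.002], [0.001, 0.003, -1.0]]
contact_force: [4.5, 4.6, -1.3]
width: 0.0134
finger_force: 12.0
```

```bash
python3 st.py
```

```text
36.52 w 0.0138 yaw 106.63 Tz 0.017 [ 0.08  0.01  0.01 -0.02  0.  ] e7 [ 0.34   0.221 -0.312 -0.096 -0.027] pin []
```

Call:
{"api": "jog_arm", "payload": {"deltas": [5,0,0,0,-1,5,0,0,0,-1,5,0,0,0,-1,5,0,0,0,-1,5,0,0,0,-1,5,0,0,0,-1,5,0,0,0,-1,5,0,0,0,-1]}}

```text
time: 37.18
position: [0.5594, 0.1501, 0.1451]
orientation: [[-0.149, 0.989, 0.002], [0.989, 0.149, 0.002], [0.001, 0.003, -1.0]]
contact_force: [5.1, 5.4, -1.2]
width: 0.0143
finger_force: 12.0
```

```bash
python3 st.py
```

```text
37.38 w 0.0137 yaw 98.63 Tz -0.009 [-0.01 -0.01 -0.03  0.01 -0.01] e7 [ 0.341  0.22  -0.31  -0.103 -0.028] pin []
```

Call:
{"api": "jog_arm", "payload": {"deltas": [5,0,0,0,-1,5,0,0,0,-1,5,0,0,0,-1,5,0,0,0,-1,5,0,0,0,-1,5,0,0,0,-1,5,0,0,0,-1,5,0,0,0,0]}}

```text
time: 38.05
position: [0.5594, 0.1501, 0.1452]
orientation: [[-0.028, 1.0, 0.002], [1.0, 0.028, 0.002], [0.002, 0.002, -1.0]]
contact_force: [4.8, 4.7, -1.7]
width: 0.0137
finger_force: 12.0
```

```bash
python3 st.py
```

```text
38.25 w 0.014 yaw 91.64 Tz 0.003 [-0.04 -0.02  0.02  0.01  0.05] e7 [-0.356 -0.166 -0.083 -0.031 -0.011] pin [(array([303.2, 227.4]), 5)]
```

Call:
{"api": "jog_arm", "payload": {"deltas": [5,0,0,0,-1,5,0,0,0,-1,5,0,0,0,-1,5,0,0,0,-1,5,0,0,0,-1,5,0,0,0,-1,5,0,0,0,-1,5,0,0,0,0]}}

```text
time: 38.92
position: [0.5594, 0.1501, 0.1451]
orientation: [[0.094, 0.996, 0.002], [0.996, -0.094, 0.002], [0.002, 0.002, -1.0]]
contact_force: [4.8, 4.8, -1.9]
width: 0.0141
finger_force: 12.0
```

```bash
python3 st.py
```

```text
39.12 w 0.0138 yaw 84.64 Tz -0.008 [ 0.01 -0.07 -0.04  0.02  0.03] e7 [-0.363 -0.134 -0.04  -0.017 -0.006] pin [(array([303. , 227.5]), 6)]
```

Call:
{"api": "jog_arm", "payload": {"deltas": [5,0,0,0,-1,5,0,0,0,-1,5,0,0,0,-1,5,0,0,0,-1,5,0,0,0,-1,5,0,0,0,-1,5,0,0,0,0,5,0,0,0,0]}}

```text
time: 39.78
position: [0.5595, 0.1501, 0.1451]
orientation: [[0.197, 0.98, 0.002], [0.98, -0.197, 0.002], [0.002, 0.002, -1.0]]
contact_force: [5.2, 5.2, -0.9]
width: 0.0142
finger_force: 12.0
```

```bash
python3 st.py
```

```text
39.98 w 0.0142 yaw 78.64 Tz -0.003 [-0.07  0.04 -0.02  0.02  0.01] e7 [-0.054 -0.006 -0.008 -0.004 -0.002] pin []
```

Call:
{"api": "jog_arm", "payload": {"deltas": [5,0,0,0,-1,5,0,0,0,-1,5,0,0,0,-1,5,0,0,0,-1,5,0,0,0,-1,5,0,0,0,-1,5,0,0,0,0,5,0,0,0,0]}}

```text
time: 40.65
position: [0.5595, 0.1501, 0.1452]
orientation: [[0.299, 0.954, 0.002], [0.954, -0.299, 0.002], [0.002, 0.002, -1.0]]
contact_force: [5.7, 5.4, -1.3]
width: 0.0141
finger_force: 12.0
```

```bash
python3 st.py
python3 - <<'E'
from h import *
c=bot.camera("scene");w=c["image"][185:260,260:350];cv2.imwrite("pics/s11.png",cv2.resize(w,(720,600),interpolation=3))
for z in(.135,.1305):print(proj(c,(.592,.153,z)))
E
```

```text
40.85 w 0.0138 yaw 72.64 Tz -0.022 [ 0.02 -0.06 -0.04 -0.02 -0.01] e7 [-0.07  -0.023 -0.007 -0.003 -0.001] pin []
[303.36833699 225.1660949 ]
[303.23868143 226.18536923]
```

View pics/s11.png

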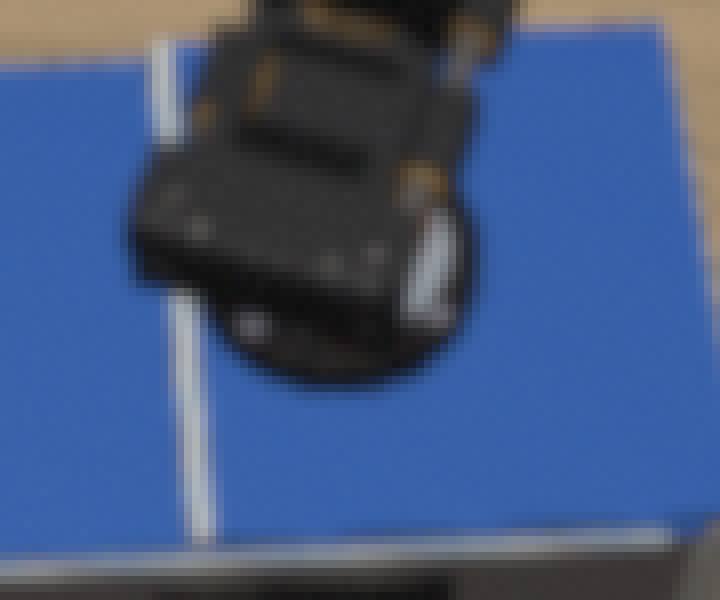

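The gripper hides the pin here, at about crop (345,320). I'll release, lift and compare the pin with the earlier saved view.

Call:
{"api": "jog_arm", "payload": {"deltas": [40,0,0,0,0,40,0,0,0,0,40,0,0,0,0,40,0,0,20,0,40,0,0,35,0,40,0,0,38,0,40,0,0,35,0,40,0,0,27,0]}}

```text
time: 41.57
position: [0.5585, 0.1489, 0.3026]
orientation: [[0.299, 0.954, 0.002], [0.954, -0.299, 0.0], [0.001, 0.002, -1.0]]
contact_force: [0.3, -0.1, -0.1]
width: 0.0397
finger_force: 0.0
```

Call:
{"api": "jog_arm", "payload": {"deltas": [40,-15,0,0,7,40,-15,0,0,7,40,-15,0,0,7,40,-15,0,0,7,40,-15,0,0,7,40,-15,0,0,7,40,0,0,0,7,40,0,0,0,7]}}

```text
time: 42.23
position: [0.4678, 0.1487, 0.2998]
orientation: [[-0.629, 0.777, 0.0], [0.777, 0.629, -0.001], [-0.001, -0.001, -1.0]]
contact_force: [1.0, -0.6, -1.2]
width: 0.0397
finger_force: 0.0
```

Run:
```python
from h import *
def red(img,tag,f=1):
    h=cv2.cvtColor(img,cv2.COLOR_BGR2HSV).astype(int);m=((h[...,0]<7)|(h[...,0]>172))&(h[...,1]>110)&(h[...,2]>70)
    b,g,r=[img[...,i].astype(float) for i in range(3)]
    w=np.clip(r-1.5*np.maximum(b,g),0,None)*1.0
    print(tag,[(np.round(q[0],1),q[1]) for q in blobs(m,4*f)])
c=bot.camera("scene");im=c["image"][110:260,200:400];cv2.imwrite("pics/s12.png",c["image"])
red(cv2.resize(im,(800,600)),"now x4",9)
red(cv2.imread("pics/s9.png"),"s9 x4",9)
red(cv2.resize(cv2.imread("pics/s7.png"),None,fx=1,fy=1),"s7",9)
print(proj(c,(.592,.153,.135)),(proj(c,(.592,.153,.135))-[200,110])*4)
s=bot.state();print(s["position"],np.degrees(np.arctan2(s["orientation"][1][0],s["orientation"][0][0])))
w=wrist();cv2.imwrite("pics/w12.png",w["image"])
h=cv2.cvtColor(w["image"],cv2.COLOR_BGR2HSV).astype(int);m=((h[...,0]<6)|(h[...,0]>174))&(h[...,1]>150)&(h[...,2]>120)
for q in blobs(m,8):print("wpin",q,onz(w,q[0],.135))
print(proj(w,(.559,.1495,.172)))
```

```text
now x4 [(array([414.1, 468.4]), [407, 459, 16, 18, 221])]
s9 x4 [(array([414. , 468.4]), [407, 459, 16, 18, 233])]
s7 []
[303.36833699 225.1660949 ] [413.47334798 460.66437959]
[0.46805822 0.14863239 0.29967003] 129.50400956367045
wpin ([341.9, 236.0], [338, 234, 8, 5, 9]) [0.54388503 0.15468325 0.135     ]
[357.97798605 263.81868041]
```

The pin is still riding, identical to before. I'll check the bar angle to see whether it followed the hand.

Run:
```python
from h import *
for n in("scene","top"):
    c=bot.camera(n);h=cv2.cvtColor(c["image"],cv2.COLOR_BGR2HSV).astype(int)
    x,y=proj(c,(.559,.1495,.165)).astype(int);r=h[y-14:y+14,x-14:x+14]
    m=((r[...,0]>3)&(r[...,0]<16)&(r[...,1]>150)&(r[...,2]>110)).astype(np.uint8)
    if n=="top": print(c["image"][y-10:y+10:3,x-10:x+10:3].tolist()[:2])
    k=cv2.findContours(m,0,1)[0]
    if not k: print(n,"none");continue
    k=max(k,key=len);rr=cv2.minAreaRect(k);b=cv2.boxPoints(rr)+[x-14,y-14];X=np.array([onz(c,p,.172) for p in b]);e=[X[1]-X[0],X[2]-X[1]];L=[np.linalg.norm(v) for v in e];v=e[int(np.argmax(L))]
    print(n,m.sum(),np.round(L,3),X.mean(0).round(3),np.degrees(np.arctan2(v[1],v[0])))
```

```text
scene 187 [0.021 0.051] [0.564 0.15  0.172] 76.87709221412578
[[[143, 180, 196], [147, 184, 200], [151, 189, 204], [123, 154, 166], [155, 193, 204], [129, 157, 163], [159, 197, 207]], [[152, 191, 206], [158, 197, 209], [163, 203, 212], [154, 192, 195], [135, 169, 179], [148, 183, 191], [146, 180, 188]]]
top none
```

Call:
{"api": "jog_arm", "payload": {"deltas": [40,15,0,0,-7,40,15,0,0,-7,40,15,0,0,-7,40,15,0,0,-7,40,15,0,0,-7,40,15,0,0,-7,40,0,0,0,-7,40,0,0,0,-7]}}

```text
time: 43.1
position: [0.5591, 0.1489, 0.2986]
orientation: [[0.309, 0.951, -0.002], [0.951, -0.309, 0.0], [-0.0, -0.002, -1.0]]
contact_force: [-0.9, 0.4, -0.2]
width: 0.0398
finger_force: 0.0
```

Call:
{"api": "jog_arm", "payload": {"deltas": [40,0,0,-15,0,40,0,0,-25,0,40,0,0,-30,0,40,0,0,-30,0,40,0,0,-25,0,40,0,0,-18,0,40,0,0,-10,0,40,0,0,-2,0]}}

```text
time: 43.77
position: [0.5577, 0.1486, 0.1425]
orientation: [[0.301, 0.954, -0.003], [0.954, -0.301, -0.001], [-0.002, -0.003, -1.0]]
contact_force: [1.0, -0.0, 0.4]
width: 0.04
finger_force: 0.0
```

Call:
{"api": "jog_arm", "payload": {"deltas": [40,0,0,0,0,5,0,0,0,0,5,0,0,0,0,5,0,0,0,0,5,0,0,0,0,5,0,0,0,0,5,0,0,0,0,5,0,0,0,0]}}

```text
time: 44.43
position: [0.5592, 0.149, 0.1451]
orientation: [[0.299, 0.954, 0.002], [0.954, -0.299, 0.0], [0.001, 0.001, -1.0]]
contact_force: [1.4, -0.9, 3.1]
width: 0.014
finger_force: 12.0
```

```bash
python3 st.py
```

```text
44.63 w 0.0142 yaw 72.63 Tz -0.023 [ 0.    0.   -0.04 -0.03 -0.05] e7 [0.01  0.013 0.011 0.014 0.008] pin []
```

Call:
{"api": "jog_arm", "payload": {"deltas": [5,0,0,0,-1,5,0,0,0,-1,5,0,0,0,-1,5,0,0,0,-1,5,0,0,0,-1,5,0,0,0,0,5,0,0,0,0,5,0,0,0,0]}}

```text
time: 45.3
position: [0.5591, 0.1491, 0.1451]
orientation: [[0.382, 0.924, 0.001], [0.924, -0.382, 0.0], [0.001, 0.001, -1.0]]
contact_force: [4.6, -0.7, 5.2]
width: 0.0138
finger_force: 12.0
```

```bash
python3 st.py
```

```text
45.5 w 0.0139 yaw 67.57 Tz -0.03 [-0.02 -0.04 -0.01 -0.03 -0.04] e7 [0.014 0.009 0.001 0.002 0.003] pin []
```

Call:
{"api": "jog_arm", "payload": {"deltas": [5,0,0,0,-1,5,0,0,0,-1,5,0,0,0,-1,5,0,0,0,-1,5,0,0,0,-1,5,0,0,0,0,5,0,0,0,0,5,0,0,0,0]}}

```text
time: 46.17
position: [0.559, 0.1491, 0.145]
orientation: [[0.461, 0.888, 0.001], [0.888, -0.461, 0.0], [0.001, 0.001, -1.0]]
contact_force: [2.6, -1.3, 5.9]
width: 0.014
finger_force: 12.0
```

```bash
python3 st.py
```

```text
46.37 w 0.0141 yaw 62.57 Tz -0.014 [-0.03  0.01 -0.02 -0.01 -0.02] e7 [0.009 0.004 0.002 0.004 0.004] pin [(array([303. , 226.5]), 12)]
```

Call:
{"api": "jog_arm", "payload": {"deltas": [5,0,0,0,-1,5,0,0,0,-1,5,0,0,0,-1,5,0,0,0,-1,5,0,0,0,-1,5,0,0,0,0,5,0,0,0,0,5,0,0,0,0]}}

```text
time: 47.03
position: [0.5589, 0.1492, 0.145]
orientation: [[0.536, 0.844, 0.001], [0.844, -0.536, 0.0], [0.001, 0.001, -1.0]]
contact_force: [3.4, -1.5, 6.7]
width: 0.0134
finger_force: 12.0
```

```bash
python3 st.py
```

```text
47.23 w 0.0139 yaw 57.57 Tz -0.004 [-0.01  0.01 -0.04  0.04 -0.01] e7 [0.02  0.017 0.009 0.007 0.007] pin [(array([303. , 226.5]), 12)]
```

Call:
{"api": "jog_arm", "payload": {"deltas": [5,0,0,0,-1,5,0,0,0,-1,5,0,0,0,-1,5,0,0,0,-1,5,0,0,0,-1,5,0,0,0,0,5,0,0,0,0,5,0,0,0,0]}}

```text
time: 47.9
position: [0.5589, 0.1492, 0.145]
orientation: [[0.608, 0.794, 0.001], [0.794, -0.608, 0.0], [0.001, 0.001, -1.0]]
contact_force: [3.2, -1.2, 6.2]
width: 0.0142
finger_force: 12.0
```

```bash
python3 st.py
```

```text
48.1 w 0.0135 yaw 52.57 Tz -0.049 [-0.06 -0.04 -0.01 -0.11 -0.03] e7 [0.061 0.061 0.057 0.058 0.056] pin [(array([303.2, 226.6]), 13)]
```

Joint 7 effort has shifted and Tz is negative, so the notch is pulling the knob forward. I'll go on in smaller steps.

Call:
{"api": "jog_arm", "payload": {"deltas": [5,0,0,0,-1,5,0,0,0,-1,5,0,0,0,-1,5,0,0,0,0,5,0,0,0,0,5,0,0,0,0,5,0,0,0,0,5,0,0,0,0]}}

```text
time: 48.77
position: [0.5588, 0.1492, 0.145]
orientation: [[0.649, 0.761, 0.001], [0.761, -0.649, 0.0], [0.001, 0.0, -1.0]]
contact_force: [2.3, -0.6, 6.1]
width: 0.0139
finger_force: 12.0
```

```bash
python3 st.py
```

```text
48.97 w 0.0139 yaw 49.57 Tz -0.094 [-0.11 -0.1  -0.08 -0.11 -0.07] e7 [0.106 0.106 0.107 0.105 0.107] pin [(array([303.2, 227.1]), 12)]
```

Call:
{"api": "jog_arm", "payload": {"deltas": [5,0,0,0,-1,5,0,0,0,-1,5,0,0,0,-1,5,0,0,0,0,5,0,0,0,0,5,0,0,0,0,5,0,0,0,0,5,0,0,0,0]}}

```text
time: 49.63
position: [0.5588, 0.1492, 0.145]
orientation: [[0.688, 0.726, 0.001], [0.726, -0.688, 0.0], [0.001, 0.0, -1.0]]
contact_force: [1.3, -0.5, 5.7]
width: 0.0141
finger_force: 12.0
```

```bash
python3 st.py
```

```text
49.83 w 0.0144 yaw 46.56 Tz -0.188 [-0.2  -0.19 -0.15 -0.18 -0.22] e7 [0.184 0.185 0.184 0.184 0.184] pin [(array([303. , 227.6]), 14)]
```

The pin has moved down about 1 px, so it is dropping, with a strong forward pull. I'll follow it to the centre.

Call:
{"api": "jog_arm", "payload": {"deltas": [5,0,0,0,-1,5,0,0,0,-1,5,0,0,0,-1,5,0,0,0,0,5,0,0,0,0,5,0,0,0,0,5,0,0,0,0,5,0,0,0,0]}}

```text
time: 50.5
position: [0.5587, 0.1492, 0.145]
orientation: [[0.725, 0.689, 0.001], [0.689, -0.725, 0.0], [0.001, 0.0, -1.0]]
contact_force: [2.4, -0.1, 6.2]
width: 0.0141
finger_force: 12.0
```

```bash
python3 st.py
```

```text
50.7 w 0.014 yaw 43.56 Tz -0.282 [-0.28 -0.31 -0.32 -0.23 -0.26] e7 [0.27  0.28  0.289 0.278 0.282] pin [(array([303. , 227.8]), 12)]
```

Call:
{"api": "jog_arm", "payload": {"deltas": [5,0,0,0,-1,5,0,0,0,-1,5,0,0,0,0,5,0,0,0,0,5,0,0,0,0,5,0,0,0,0,5,0,0,0,0,5,0,0,0,0]}}

```text
time: 51.37
position: [0.5587, 0.1492, 0.145]
orientation: [[0.748, 0.664, 0.001], [0.664, -0.748, 0.0], [0.0, 0.0, -1.0]]
contact_force: [1.7, 0.5, 5.7]
width: 0.0136
finger_force: 12.0
```

```bash
python3 st.py
```

```text
51.57 w 0.0139 yaw 41.57 Tz -0.083 [-0.08 -0.07 -0.07 -0.11 -0.1 ] e7 [0.086 0.086 0.086 0.086 0.086] pin [(array([303.2, 228.6]), 5)]
```

Call:
{"api": "jog_arm", "payload": {"deltas": [5,0,0,0,-0.8,5,0,0,0,0,5,0,0,0,0,5,0,0,0,0,5,0,0,0,0,5,0,0,0,0,5,0,0,0,0,5,0,0,0,0]}}

```text
time: 52.23
position: [0.5587, 0.1493, 0.145]
orientation: [[0.757, 0.653, 0.001], [0.653, -0.757, 0.0], [0.0, 0.0, -1.0]]
contact_force: [1.7, -0.3, 5.8]
width: 0.0138
finger_force: 12.0
```

```bash
python3 st.py
```

```text
52.43 w 0.0138 yaw 40.78 Tz -0.022 [-0.02 -0.   -0.04 -0.   -0.04] e7 [0.006 0.006 0.006 0.006 0.006] pin [(array([303.2, 228.6]), 5)]
```

Call:
{"api": "jog_arm", "payload": {"deltas": [40,0,0,0,0,40,0,0,0,0,40,0,0,0,0,40,0,0,20,0,40,0,0,35,0,40,0,0,38,0,40,0,0,35,0,40,0,0,27,0]}}

```text
time: 53.1
position: [0.5584, 0.1494, 0.3023]
orientation: [[0.756, 0.654, 0.001], [0.654, -0.756, 0.0], [0.001, 0.0, -1.0]]
contact_force: [-0.1, 0.2, 0.7]
width: 0.0392
finger_force: 0.0
```

Call:
{"api": "jog_arm", "payload": {"deltas": [40,-15,0,0,7,40,-15,0,0,7,40,-15,0,0,7,40,-15,0,0,7,40,-15,0,0,7,40,-15,0,0,7,40,0,0,0,7,40,0,0,0,7]}}

```text
time: 53.77
position: [0.4676, 0.1491, 0.2995]
orientation: [[-0.125, 0.992, -0.0], [0.992, 0.125, -0.001], [-0.001, -0.0, -1.0]]
contact_force: [0.6, 0.3, -0.2]
width: 0.04
finger_force: 0.0
```

Run:
```python
from h import *
c=bot.camera("scene");im=cv2.resize(c["image"][110:260,200:400],(800,600));h=cv2.cvtColor(im,cv2.COLOR_BGR2HSV).astype(int)
m=((h[...,0]<7)|(h[...,0]>172))&(h[...,1]>110)&(h[...,2]>70)
print(blobs(m,30));cv2.imwrite("pics/s13.png",cv2.resize(c["image"][80:300,60:480],(800,419),interpolation=3))
```

```text
[([413.8, 476.1], [407, 473, 14, 7, 84])]
```

View pics/s13.png

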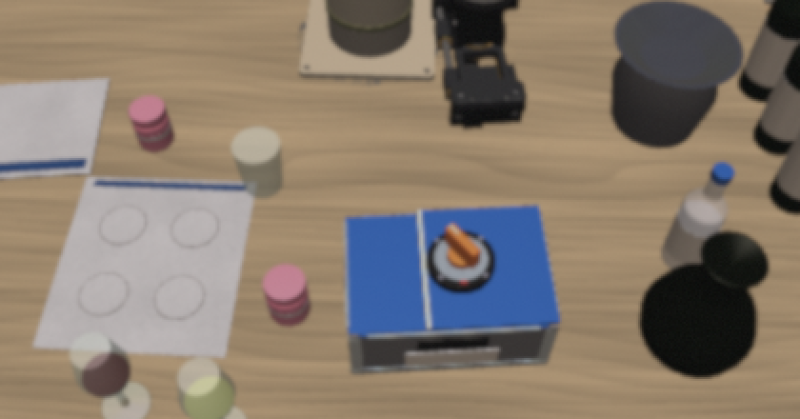

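The view shows the case fully shut and the mat empty, with the decoys and glassware undisturbed. The pin now shows only a low sliver at crop (463,280), 84 px against 221 before, so it has dropped and is caught. I'll hand in the job.

```bash
python3 -c "
from cell import bot
print(bot.sign_off())"
```

```text
the job is handed in; nothing more can be done
None
```

I put both jars upright in the case, folded the four flaps flat in the order asked, and turned the knob until the notch caught and the red pin dropped; I handed the job in at about 54 s of the 210 s allowed, and the hand-in gave no verdict.

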